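Press the friction lid of a dye tin home, evenly around its band

TASK

Close the open dye tin: set the loose steel lid in its mouth by the knob and let go of it. Then press the lid home with the fingertips on its yellow band, a little at a time and alternately on opposite sides, so that it goes down square and never cocks, until its flange lies on the tin's edge all round. Press gently, for the lid dents under more than 25 N; the knob is not for pressing, and the beaker, jar and spoon stay where they are.

Things in the scene. Friction and masses are not known exactly. Their poses are not given: they have to be found in the camera images.
- mouth (a point): Centre of the mouth of the open dye tin, in the plane of its top edge; z up. The tin is a steel can with a blue band, 116 mm wide, 105 mm high, fixed to the table; its bore is 98 mm wide, its top edge runs from radius 49 to 58 mm.
- seal_top (a point): Centre of the top face of the stiff black seal ring in the tin's bore (outer radius 48, inner 38 mm), 7 mm below the mouth at the start. The lid's plug rests on it and must push it 7 mm down. It drags all round and stays where pushed. Pressed on one side of the lid it gives at about 11 to 15 N: that side sinks, the far side may rise a little; pressed evenly at once it needs about 27 N.
- lid_seat (a point): Centre of the underside of the lid's flange, on its axis; z up the axis. The lid is a loose steel disc of about 0.18 kg lying plug down: plug 93 mm wide, reaching 14 mm below this point; flange 114 mm wide, 2 mm thick; top of the yellow band 6 mm above this point. Freshly set, this point is 7 mm above mouth; home, level with it.
- rim: The lid's yellow pressing band, a flat ring raised 4 mm above the flange and thin centre: radius 32 to 47 mm (middle 40 mm). Origin on the lid's axis at the underside of the band, its top 4 mm above the origin; z up. Press here; pressing outside it tips the lid. Near home the lid is hard beneath: touch it slowly (under 10 mm/s).
- knob: The black plastic knob at the middle of the lid, a round grip 26 mm wide and 26 mm high on a thinner neck; origin at the centre of the grip, 29 mm above the flange's underside, 23 mm above the top of the band; z up. For lifting and setting only.
- beaker_mid (a point): Centre, half-way up, of a clear empty glass beaker, 68 mm wide, 90 mm high. Leave it alone.
- jar_mid (a point): Centre, half-way up, of a black dye jar, 76 mm wide, 85 mm high. Leave it alone.
- spoon: A black plastic spoon, 160 mm long, lying on the table; origin at the middle of its length, x along it. Leave it alone.
Mind the look-alikes: they are no part of the job. What is shaped like the part that bears lid_seat but brown or pink is not meant.

How it is judged:
By the outcome, as a careful person would: the job done as asked, in the order asked, and still so for the second after the job is handed in, with the robot touching nothing.
It also fails if it takes over 72 s, if anything falls off the work surface, if the arm or the gripper's body presses on something with over 40 N, if the wrist force passes 120 N, or if a joint passes its speed limit or range.

ROBOT

A 6-joint arm with a two-finger parallel gripper is mounted at the origin on the work surface. World frame = base frame: x ahead of the robot, y to its left, z up, the work surface at z = 0. Lengths are in mm, angles in rad, forces in N, time in s.
With the tool pointing down it reaches from about 350 to 1000 mm from the base axis. Payload 7.1 kg.
Tool frame: the origin (TCP) lies between the finger pads; the fingertips stand robot.tcp_to_tips ahead of it and the grasp point (between the pads) lies 11 mm behind it (robot.tcp_to_tips is the distance from the TCP to the fingertips, in mm); z points along the fingers, y is the direction in which the jaws open and shut (so a half turn about z gives the same grasp; the last joint's range is limited). The gripper opens to 85 mm and grips with 20 to 120 N. Pads are 22 mm wide; open, the fingers measure 114 mm over their backs; the gripper's body (76 mm by 85 mm) begins 54 mm behind the grasp point. The pads swing forward as they close: fully open they stand 13 mm farther back than shut.
Start: joints at [-1.338, 0.423, 1.63, -0, 1.089, -0.019], TCP at [155.736, -605.269, 205.919] pointing down, gripper open.
Joint ranges: [-3, 3], [-0.9, 2.11], [0.09, 2.58], [-1.31, 4.45], [0.11, 2.69], [-2.54, 2.54]. Speed limits (rad/s): [2.39, 2.39, 3.01, 3.14, 3.14, 3.14].

INTERFACE

Orientations are given as a unit quaternion [x, y, z, w].
In Python, from plant import robot, capture, camera_params gives the robot as it stands.
- The arm moves only by the tool step_arm, never from a script. Its argument "steps" is a list of rows, each an object of numbers: "dx", "dy", "dz": the shift along the tool's x, y, z in cm; "roll": the turn about the tool's z in rad. In form: [{"dx": .., "dy": .., "dz": .., "roll": ..}, ...]. A call has 1 to 5 rows; each row is the pose to reach, as a shift and turn from the pose commanded when the call began, along the tool's axes at that moment; what a row does not reach only later rows make up. A row lasts 1/10 s, in which the tool goes at most 50 mm and 8.59 degrees, less where a joint would pass 70% of its speed; a pose out of reach is approached as far as the arm can. A call with a gripper value outside its range is refused whole. "claw" is the closure, from -1 (fully open) to 1 (shut), set as the call begins (left out, the last holds). The fingers move at their own pace and stop on an object; the grip force is fixed at half the most. Time passes only in rows, so rows that repeat a pose let the fingers close. It gives the time, the measured TCP pose, the force and the opening at its end, in the units of the state.
- robot.read_state(): the state, without advancing time (a new reading comes with each control period).
- capture(name): name is "scene" or "top" or "wrist"; returns (picture, depth): 420x560x3 uint8, red, green, blue; 420x560 float32, mm along the optical axis (not along the pixel's ray), 0 where there is no reading.
- camera_params(name): a dict with "fx", "fy", "cx", "cy" (pixels), "cam_to_world" (4x4, takes a point from camera to world coordinates). Camera axes: x right, y up, looking along -z (the intrinsics and any distortion apply to the point x, -y, -z); pixel columns grow to the right and rows downward; lengths in mm; the calibration is good to about 2 mm. A picture is of the moment at which its call begins: read the wrist's pose just before it. camera_params takes no time and is no camera call; for the wrist camera it gives the pose at the moment of the call.
- robot.hand_in(): hands the job in, once; it reports no verdict.
The state is a dict: "t": time; "joint_positions": joint angles; "joint_vel": joint speeds; "effort": joint torques, N m; "eef_pos": TCP position; "orientation": TCP orientation; "contact_force": force on the tool from outside, world axes, zero at the start; "torque": the same for the moment, N m; "gripper_width": finger opening in mm.
Only numpy, scipy, OpenCV 4.12 (cv2) and the standard library are available. Lean on these libraries where they do the work, as an engineer would, in place of code of your own. Each camera call takes 0.05 s, during which the arm holds its last target.

## Working session

There is one attempt and no reset: what is moved stays moved. The work goes in short steps, Python scripts to look and compute and a tool call to move; the robot and the scene stay as the last step left them, time stands still between calls to the robot, and variables do not carry over. Pictures are saved under pics/ and viewed, and the job is handed in when it is done.

Besides the shell and the picture viewer there is one more tool, called after "Call:" as name([rows], argument=value, ...), one row to a line, values as JSON. step_arm: Moves the arm, as the interface text tells. Its arguments: {"type":"object","properties":{"steps":{"type":"array"},"claw":{"type":"number"}},"required":["steps"]}

```bash
ls; mkdir -p pics; cat > h.py <<'E'
import numpy as np, cv2
from plant import robot, capture, camera_params
def snap(n,f):
    st=robot.read_state(); P=camera_params(n); im,d=capture(n)
    cv2.imwrite('pics/'+f+'.png',cv2.cvtColor(im,cv2.COLOR_RGB2BGR)); np.savez('pics/'+f+'.npz',im=im,d=d,T=P['cam_to_world'],K=[P['fx'],P['fy'],P['cx'],P['cy']])
    print({k:v for k,v in P.items()}); return im,d,P
def load(f):
    z=np.load('pics/'+f+'.npz'); return z['im'],z['d'],z['T'],z['K']
def ray(T,K,u,v):
    d=np.array([(u-K[2])/K[0],-(v-K[3])/K[1],-1.]); return T[:3,3],T[:3,:3]@d
def onplane(T,K,u,v,z):
    o,d=ray(T,K,u,v); return o+d*(z-o[2])/d[2]
def pt(T,K,D,u,v):
    o,d=ray(T,K,u,v); return o+d*D[int(v),int(u)]
E
python3 - <<'E'
from h import *
print(robot.read_state(), robot.tcp_to_tips)
for n in ("scene","top","wrist"): snap(n,n+'0')
E
```

```text
pics
{'t': 0.0, 'joint_positions': array([-1.33797770e+00,  4.23858882e-01,  1.63069196e+00,  2.18253916e-06,
        1.08860877e+00, -1.90188964e-02]), 'joint_vel': array([ 2.02651849e-04,  3.53554616e-04,  6.92965984e-04,  9.31089329e-05,
       -4.53989880e-04,  1.01041789e-04]), 'effort': array([-2.58470871e-03, -5.57396436e+01, -2.81742722e+01, -2.88618980e-05,
        7.29398671e-03, -5.21741072e-05]), 'eef_pos': array([ 155.61757877, -604.70596632,  205.13369224]), 'orientation': array([ 9.92082461e-01,  1.25585734e-01, -8.26331374e-05, -7.79106905e-04]), 'contact_force': array([-0.07241498, -0.02057709,  0.2584712 ]), 'torque': array([ 0.01140164, -0.03204219,  0.0629726 ]), 'gripper_width': 85.22412757805861} 8.0
{'fx': 402.7587421771491, 'fy': 402.7587421771491, 'cx': 286.4646751890499, 'cy': 210.53797034765748, 'cam_to_world': array([[ 8.55543912e-01, -4.07057423e-01,  3.19920098e-01,
         7.52431161e+02],
       [ 5.17453834e-01,  6.92488624e-01, -5.02693779e-01,
        -2.94541125e+02],
       [-1.69157946e-02,  5.95620484e-01,  8.03087850e-01,
         7.19635844e+
[... 310 characters left out ...]
e-01,  1.97332794e-02, -3.09693723e-03,
         6.43280665e+01],
       [-7.77205167e-04,  1.16493588e-01,  9.93191140e-01,
         8.37446192e+02],
       [ 0.00000000e+00,  0.00000000e+00,  0.00000000e+00,
         1.00000000e+00]])}
{'fx': 335.56670255406516, 'fy': 335.56670255406516, 'cx': 282.73571009181404, 'cy': 213.16858949331768, 'cam_to_world': array([[ 2.49836283e-01,  9.20316325e-01,  3.00997831e-01,
         2.32048556e+02],
       [-9.68286768e-01,  2.37972630e-01,  7.60904839e-02,
        -5.85556437e+02],
       [-1.60193099e-03, -3.10462381e-01,  9.50584317e-01,
         3.72856020e+02],
       [ 0.00000000e+00,  0.00000000e+00,  0.00000000e+00,
         1.00000000e+00]])}
```

View pics/scene0.png

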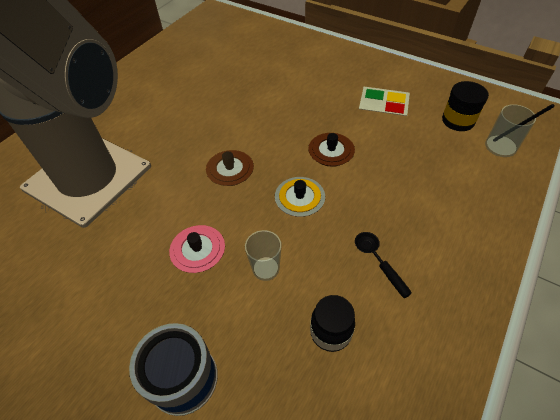

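View pics/top0.png

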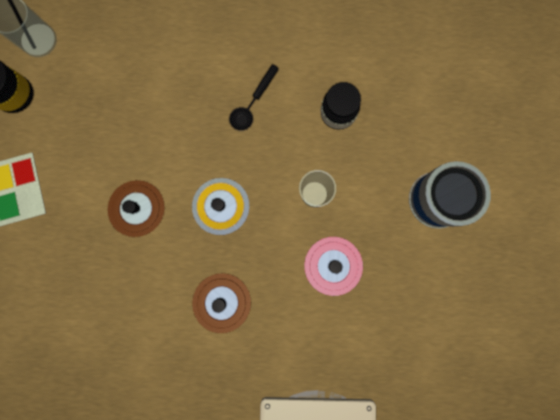

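View pics/wrist0.png

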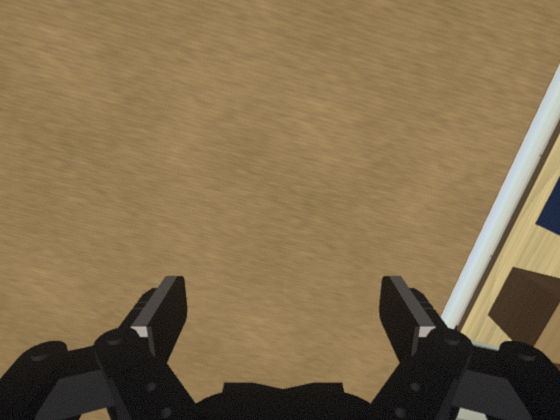

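The lid to use is the yellow-banded one: top view (220,206), scene view (300,195). The open tin is at top view (457,194), scene view (172,362). The brown and pink lids are decoys. Next I measure both in the two views.

```bash
cat > m.py <<'E'
from h import *
def tri(r1,r2):
    (o1,d1),(o2,d2)=r1,r2
    A=np.stack([d1,-d2],1); s=np.linalg.lstsq(A,o2-o1,rcond=None)[0]
    p,q=o1+s[0]*d1,o2+s[1]*d2; return (p+q)/2,np.linalg.norm(p-q)
def pts_plane(T,K,c,z): return np.array([onplane(T,K,u+0.0,v+0.0,z) for u,v in c])
def circ(P):
    A=np.c_[2*P[:,:2],np.ones(len(P))]; s=np.linalg.lstsq(A,(P[:,:2]**2).sum(1),rcond=None)[0]
    return s[:2],np.sqrt(s[2]+s[0]**2+s[1]**2)
E
python3 - <<'E'
from m import *
cs={}
for n,box in (('scene0',(250,160,350,230)),('top0',(180,170,260,245))):
    im,D,T,K=load(n); hsv=cv2.cvtColor(im,cv2.COLOR_RGB2HSV)
    m=cv2.inRange(hsv,(18,170,120),(32,255,255)); b=np.zeros_like(m); x0,y0,x1,y1=box; b[y0:y1,x0:x1]=m[y0:y1,x0:x1]
    c=max(cv2.findContours(b,0,cv2.CHAIN_APPROX_NONE)[0],key=cv2.contourArea)
    e=cv2.fitEllipse(c); print(n,'yellow',e,b.sum()//255)
    C,r=circ(pts_plane(T,K,c[:,0],20)); print(' on z=20',C,r)
    cs[n]=ray(T,K,*e[0])
    # depth of band
    ys,xs=np.nonzero(b); P=np.array([pt(T,K,D,u,v) for u,v in zip(xs,ys) if D[v,u]>0]); print(' depth z med',np.median(P,0),'n',len(P))
    # knob
    g=(hsv[...,2]<60).astype(np.uint8); kb=np.zeros_like(g); kb[y0:y1,x0:x1]=g[y0:y1,x0:x1]
    M=cv2.moments(kb,True); k=(M['m10']/M['m00'],M['m01']/M['m00']); print(' knob px',k,M['m00']); cs[n+'k']=ray(T,K,*k); print(' knob depth',pt(T,K,D,*k), onplane(T,K,*k,43))
print('band',tri(cs['scene0'],cs['top0'])); print('knob',tri(cs['scene0k'],cs['top0k']))
E
python3 - <<'E'
from m import *
im,D,T,K=load('top0')
# tin depth cloud
for n,box in (('top0',(405,150,500,235)),('scene0',(120,310,225,415))):
    im,D,T,K=load(n); P=[];px=[]
    for v in range(box[1],box[3]):
        for u in range(box[0],box[2]):
            if D[v,u]>0: P.append(pt(T,K,D,u,v));px.append((u,v))
    P=np.array(P); 
    h,e=np.histogram(P[:,2],bins=np.arange(-5,130,5)); print(n,list(zip(e[:-1].astype(int),h)))
    s=abs(P[:,2]-105)<4; print(' edge pts',s.sum(),P[s].mean(0), (P[s].min(0)+P[s].max(0))/2, np.ptp(P[s],0))
    mm=np.zeros(D.shape,np.uint8); 
    for (u,v),k in zip(px,s): mm[v,u]=255*k
    cs=cv2.findContours(mm,0,cv2.CHAIN_APPROX_NONE)[0]; c=max(cs,key=cv2.contourArea); print(' circ',circ(pts_plane(T,K,c[:,0],105)))
    cv2.imwrite('pics/mask_%s.png'%n,mm)
E
```

```text
scene0 yellow ((299.5647888183594, 194.92237854003906), (31.96243667602539, 40.91188049316406), 91.22282409667969) 542
 on z=20 [475.7226931  196.36272835] 45.56222557325557
 depth z med [481.58465689 190.26447601  18.5779468 ] n 535
 knob px (303.9485981308411, 184.68691588785046) 214.0
 knob depth [483.86932455 200.66820785  54.03581897] [479.41650048 208.87890548  43.        ]
top0 yellow ((219.89146423339844, 205.74786376953125), (43.974403381347656, 44.84730529785156), 52.97339630126953) 695
 on z=20 [471.75346117 199.07424377] 43.920765918704106
 depth z med [471.90887923 200.10819072  19.30848972] n 692
 knob px (217.65420560747663, 204.11214953271028) 107.0
 knob depth [471.20114863 197.5599391   55.51400587] [472.41103617 199.69217572  43.        ]
band (array([472.68481106, 200.87095703,  11.29449178]), np.float64(1.0669550981098082))
knob (array([476.45275715, 203.14295871,  44.86458597]), np.float64(11.129127128748259))
top0 [(np.int64(-5), np.int64(2672)), (np.int64(0), np.int64(1241)), (np.int64(5), np.int64(44)), (np.int64(10), np.int64(41)), (np.int64(15), np.int64(34
[... 1183 characters left out ...]
45), np.int64(59)), (np.int64(50), np.int64(56)), (np.int64(55), np.int64(52)), (np.int64(60), np.int64(347)), (np.int64(65), np.int64(1666)), (np.int64(70), np.int64(72)), (np.int64(75), np.int64(81)), (np.int64(80), np.int64(78)), (np.int64(85), np.int64(85)), (np.int64(90), np.int64(247)), (np.int64(95), np.int64(1264)), (np.int64(100), np.int64(1282)), (np.int64(105), np.int64(174)), (np.int64(110), np.int64(0)), (np.int64(115), np.int64(0)), (np.int64(120), np.int64(0))]
 edge pts 1400 [ 500.17446836 -241.46783572  103.68787641] [ 497.83925842 -237.86872245  104.54633985] [115.41518109 115.39868279   7.08222847]
 circ (array([ 498.87594853, -238.20528507]), np.float64(56.9629068469588))
```

Call:
step_arm([
  {"dx":4.2,"dy":-2.7},
  {"dx":8.4,"dy":-5.4},
  {"dx":12.6,"dy":-8.1},
  {"dx":16.8,"dy":-10.8},
  {"dx":21.0,"dy":-13.5},
], claw=-1)

```text
validation failed for argument at $.st...
```

Call:
step_arm([
  {"dx":4.2,"dy":-2.7},
  {"dx":8.4,"dy":-5.4},
  {"dx":12.6,"dy":-8.1},
  {"dx":16.8,"dy":-10.8},
  {"dx":21.1,"dy":-13.6},
])

```text
validation failed for argument at $.st...
```

Call:
step_arm([
  {"dx":0},
  {"dx":0},
])

```text
validation failed for argument at $.st...
```

```bash
python3 - <<'E'
from h import *
s=robot.read_state(); print(s['t'],s['eef_pos'],s['orientation'],s['joint_vel'])
snap('wrist','w1')
E
```

```text
0.15 [ 155.64245181 -604.85491767  205.30886042] [ 9.92085332e-01  1.25564069e-01 -6.44803817e-05 -5.95744293e-04] [ 0.00021851 -0.00160944 -0.00330187  0.00093808 -0.00119934  0.00018774]
{'fx': 335.56670255406516, 'fy': 335.56670255406516, 'cx': 282.73571009181404, 'cy': 213.16858949331768, 'cam_to_world': array([[ 2.49836757e-01,  9.20330887e-01,  3.00952910e-01,
         2.32059296e+02],
       [-9.68286963e-01,  2.37911194e-01,  7.62798896e-02,
        -5.85601829e+02],
       [-1.39732768e-03, -3.10466299e-01,  9.50583360e-01,
         3.72956232e+02],
       [ 0.00000000e+00,  0.00000000e+00,  0.00000000e+00,
         1.00000000e+00]])}
```

View pics/w1.png

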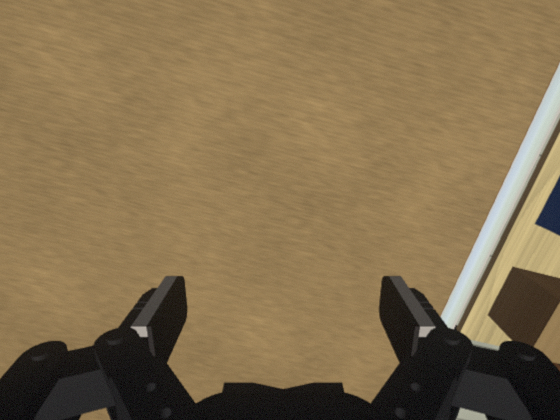

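The move was rejected in validation and the arm did not move. Each row probably needs all four keys, so I will try that.

Call:
step_arm([
  {"dx":4.2,"dy":-2.7,"dz":0,"roll":0},
  {"dx":8.4,"dy":-5.4,"dz":0,"roll":0},
  {"dx":12.6,"dy":-8.1,"dz":0,"roll":0},
  {"dx":16.8,"dy":-10.8,"dz":0,"roll":0},
  {"dx":21.0,"dy":-13.5,"dz":0,"roll":0},
], claw=-1)

```text
t: 0.7
eef_pos: [326.4, -420.6, 205.9]
orientation: [0.992, 0.125, 0.0, 0.0]
contact_force: [0.9, -0.4, 0.6]
gripper_width: 85.5
```

Call:
step_arm([
  {"dx":4.2,"dy":-2.7,"dz":0,"roll":0},
  {"dx":8.4,"dy":-5.4,"dz":0,"roll":0},
  {"dx":12.6,"dy":-8.1,"dz":0,"roll":0},
  {"dx":16.8,"dy":-10.8,"dz":0,"roll":0},
  {"dx":21.1,"dy":-13.6,"dz":0,"roll":0},
])

```text
t: 1.2
eef_pos: [496.2, -237.2, 206.0]
orientation: [0.992, 0.126, 0.0, 0.0]
contact_force: [0.9, -0.9, 0.2]
gripper_width: 85.6
```

Call:
step_arm([
  {"dx":0,"dy":0,"dz":0,"roll":0},
  {"dx":0,"dy":0,"dz":0,"roll":0},
])

```text
t: 1.4
eef_pos: [495.5, -237.8, 205.7]
orientation: [0.992, 0.127, -0.0, -0.0]
contact_force: [-0.3, -0.3, -0.5]
gripper_width: 85.3
```

```bash
python3 - <<'E'
from h import *
s=robot.read_state(); print(s['t'],s['eef_pos'],s['orientation'],s['joint_vel'])
snap('wrist','w2')
E
```

```text
1.4 [ 495.47832082 -237.81993106  205.67401925] [ 9.91896193e-01  1.27050602e-01 -2.93305101e-04 -3.03584915e-05] [-0.04836166 -0.00611334  0.0128969  -0.00588394  0.00110277 -0.00512085]
{'fx': 335.56670255406516, 'fy': 335.56670255406516, 'cx': 282.73571009181404, 'cy': 213.16858949331768, 'cam_to_world': array([[ 2.52706907e-01,  9.19517097e-01,  3.01044061e-01,
         5.71891831e+02],
       [-9.67542810e-01,  2.40278943e-01,  7.82747715e-02,
        -2.18162317e+02],
       [-3.59557990e-04, -3.11053592e-01,  9.50392305e-01,
         3.73264870e+02],
       [ 0.00000000e+00,  0.00000000e+00,  0.00000000e+00,
         1.00000000e+00]])}
```

View pics/w2.png

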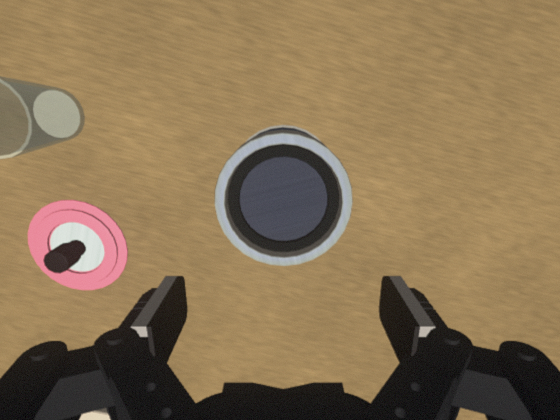

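The tin mouth is at about (283,200) in the wrist view. I measure it by colour, and take a second wrist view from a place on the way to the lid.

```bash
cat >> m.py <<'E'
def rim(n,z=105,box=(195,110,370,285)):
    im,D,T,K=load(n); hsv=cv2.cvtColor(im,cv2.COLOR_RGB2HSV)
    m=((hsv[...,1]<75)&(hsv[...,2]>110)).astype(np.uint8); b=np.zeros_like(m); x0,y0,x1,y1=box; b[y0:y1,x0:x1]=m[y0:y1,x0:x1]
    cs,h=cv2.findContours(b,cv2.RETR_CCOMP,cv2.CHAIN_APPROX_NONE)
    i=max(range(len(cs)),key=lambda i:cv2.contourArea(cs[i])*(h[0][i][3]<0)); j=max([k for k in range(len(cs)) if h[0][k][3]==i],key=lambda k:cv2.contourArea(cs[k]))
    out={}
    for nm,c in (('out',cs[i]),('in',cs[j])):
        print(n,nm,cv2.fitEllipse(c),'circ',circ(pts_plane(T,K,c[:,0],z))); out[nm]=ray(T,K,*cv2.fitEllipse(c)[0])
    cv2.imwrite('pics/m_'+n+'.png',b*255)
    ys,xs=np.nonzero(b); P=np.array([pt(T,K,D,u,v) for u,v in zip(xs,ys) if D[v,u]>0]); print(' depth med',np.median(P,0),P.mean(0))
    return out
E
python3 - <<'E'
from m import *
rim('w2')
E
```

```text
w2 out ((283.028076171875, 197.3165740966797), (136.05154418945312, 137.0753936767578), 166.85140991210938) circ (array([ 496.97910664, -237.8744428 ]), np.float64(57.864919176547225))
w2 in ((283.0417785644531, 200.1087188720703), (113.40043640136719, 117.97032928466797), 90.16321563720703) circ (array([ 495.43107925, -238.29354697]), np.float64(49.067931780992346))
 depth med [ 507.74200085 -235.06273035  104.61445988] [ 501.18864686 -237.13534401   97.50145133]
```

Call:
step_arm([
  {"dx":1.2,"dy":-4.8,"dz":0,"roll":0},
  {"dx":1.8,"dy":-7.2,"dz":0,"roll":0},
  {"dx":1.8,"dy":-7.2,"dz":0,"roll":0},
  {"dx":1.8,"dy":-7.2,"dz":0,"roll":0},
])

```text
t: 1.85
eef_pos: [494.0, -165.8, 206.1]
orientation: [0.992, 0.125, 0.0, 0.0]
contact_force: [-0.2, -0.4, -0.4]
gripper_width: 85.5
```

```bash
python3 - <<'E'
from m import *
snap('wrist','w3')
E
```

```text
{'fx': 335.56670255406516, 'fy': 335.56670255406516, 'cx': 282.73571009181404, 'cy': 213.16858949331768, 'cam_to_world': array([[ 2.49164433e-01,  9.20621372e-01,  3.00621646e-01,
         5.70409833e+02],
       [-9.68461139e-01,  2.36750770e-01,  7.76665678e-02,
        -1.46301846e+02],
       [ 3.29096096e-04, -3.10492128e-01,  9.50575894e-01,
         3.73719755e+02],
       [ 0.00000000e+00,  0.00000000e+00,  0.00000000e+00,
         1.00000000e+00]])}
```

View pics/w3.png

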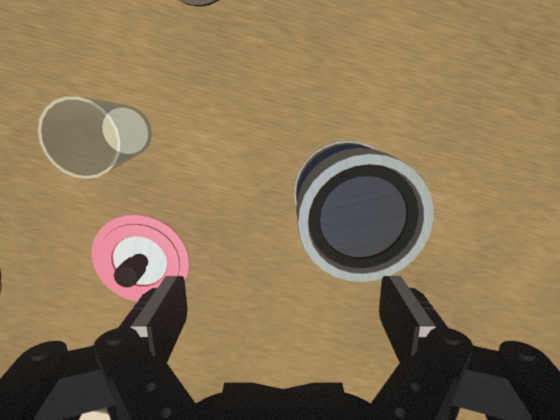

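The tin mouth is now at about (365,217). I triangulate it from its inner edge.

```bash
python3 - <<'E'
from m import *
a=rim('w2'); b=rim('w3',box=(280,130,450,300)); print(tri(a['in'],b['in']),tri(a['out'],b['out']))
im,D,T,K=load('top0');
E
```

```text
w2 out ((283.028076171875, 197.3165740966797), (136.05154418945312, 137.0753936767578), 166.85140991210938) circ (array([ 496.97910664, -237.8744428 ]), np.float64(57.864919176547225))
w2 in ((283.0417785644531, 200.1087188720703), (113.40043640136719, 117.97032928466797), 90.16321563720703) circ (array([ 495.43107925, -238.29354697]), np.float64(49.067931780992346))
 depth med [ 507.74200085 -235.06273035  104.61445988] [ 501.18864686 -237.13534401   97.50145133]
w3 out ((365.5416259765625, 217.38414001464844), (124.63888549804688, 137.52633666992188), 63.939117431640625) circ (array([ 495.80412391, -237.92098094]), np.float64(57.08068939157196))
w3 in ((365.3829040527344, 218.41024780273438), (107.44762420654297, 117.95137786865234), 64.46105194091797) circ (array([ 495.78926507, -237.86911819]), np.float64(49.1224536594398))
 depth med [ 506.35862533 -231.66804053  104.60247645] [ 501.33790244 -235.69074423   94.56302387]
(array([ 497.78093227, -237.71788453,  103.53161212]), np.float64(0.31057387220260024)) (array([ 499.76690661, -237.01971316,  104.90116322]), np.float64(1.0685911913356403))
```

Call:
step_arm([
  {"dx":0.9,"dy":-4.5,"dz":0,"roll":0},
  {"dx":1.8,"dy":-9,"dz":0,"roll":0},
  {"dx":2.7,"dy":-13.5,"dz":0,"roll":0},
  {"dx":3.6,"dy":-18,"dz":0,"roll":0},
  {"dx":4.4,"dy":-22.5,"dz":0,"roll":0},
])

```text
t: 2.4
eef_pos: [481.6, 64.3, 206.2]
orientation: [0.992, 0.124, 0.0, 0.0]
contact_force: [0.2, -0.2, -0.7]
gripper_width: 85.8
```

Call:
step_arm([
  {"dx":0.9,"dy":-4.5,"dz":0,"roll":0},
  {"dx":1.8,"dy":-9,"dz":0,"roll":0},
  {"dx":2.7,"dy":-13.5,"dz":0,"roll":0},
  {"dx":2.7,"dy":-13.5,"dz":0,"roll":0},
  {"dx":2.7,"dy":-13.5,"dz":0,"roll":0},
])

```text
t: 2.9
eef_pos: [474.1, 201.4, 205.8]
orientation: [0.992, 0.126, -0.0, 0.0]
contact_force: [-1.1, -0.5, 0.0]
gripper_width: 85.1
```

```bash
python3 - <<'E'
from m import *
print(robot.read_state()['eef_pos'],robot.read_state()['t'])
snap('wrist','w4')
E
```

```text
[474.09409646 201.39783593 205.76772785] 2.9
{'fx': 335.56670255406516, 'fy': 335.56670255406516, 'cx': 282.73571009181404, 'cy': 213.16858949331768, 'cam_to_world': array([[ 2.50632511e-01,  9.20220748e-01,  3.00627875e-01,
         5.50468931e+02],
       [-9.68082267e-01,  2.38156573e-01,  7.80907917e-02,
         2.20979430e+02],
       [ 2.64262107e-04, -3.10604606e-01,  9.50539167e-01,
         3.73398086e+02],
       [ 0.00000000e+00,  0.00000000e+00,  0.00000000e+00,
         1.00000000e+00]])}
```

View pics/w4.png

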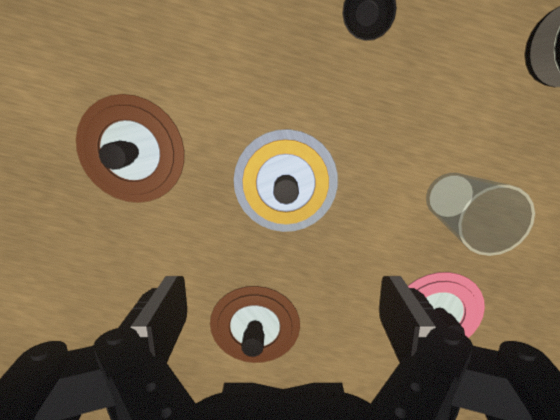

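The yellow lid is at (286,180) with its knob at (286,190). I measure now and take a second wrist view after shifting sideways.

```bash
cat >> m.py <<'E'
def lid(n,box,zb=20,zk=43):
    im,D,T,K=load(n); hsv=cv2.cvtColor(im,cv2.COLOR_RGB2HSV); x0,y0,x1,y1=box
    m=cv2.inRange(hsv,(18,150,110),(32,255,255)); b=np.zeros_like(m); b[y0:y1,x0:x1]=m[y0:y1,x0:x1]
    c=max(cv2.findContours(b,0,cv2.CHAIN_APPROX_NONE)[0],key=cv2.contourArea); e=cv2.fitEllipse(c)
    ys,xs=np.nonzero(b); P=np.array([pt(T,K,D,u,v) for u,v in zip(xs,ys) if D[v,u]>0])
    C,r=circ(pts_plane(T,K,c[:,0],zb)); print(n,'band',e[0],C,r,'depth',P.mean(0))
    A=np.c_[P[:,:2],np.ones(len(P))]; s=np.linalg.lstsq(A,P[:,2],rcond=None)[0]; print('  tilt mrad',s[:2]*1e3)
    inside=np.zeros_like(m); cv2.drawContours(inside,[c],-1,255,-1)
    k=((hsv[...,2]<90)&(inside>0)).astype(np.uint8)
    kc=max(cv2.findContours(k,0,cv2.CHAIN_APPROX_NONE)[0],key=cv2.contourArea); M=cv2.moments(kc); kp=(M['m10']/M['m00'],M['m01']/M['m00'])
    print('  knob',kp,M['m00'],onplane(T,K,*kp,zk),'depth',pt(T,K,D,*kp))
    return ray(T,K,*e[0]),ray(T,K,*kp)
E
python3 - <<'E'
from m import *
lid('w4',(230,125,345,240))
E
```

```text
w4 band (285.3658447265625, 181.25808715820312) [472.6370683 197.8128175] 45.075885512598944 depth [474.5884731  198.42554851  19.82868753]
  tilt mrad [-1.27525663 -0.0395995 ]
  knob (285.61647361647357, 188.9372586872587) 518.0 [471.67760318 197.47917282  43.        ] depth [474.68278828 198.37549765  55.60173467]
```

Call:
step_arm([
  {"dx":0,"dy":4,"dz":2,"roll":0},
  {"dx":0,"dy":6,"dz":4,"roll":0},
  {"dx":0,"dy":6,"dz":4,"roll":0},
  {"dx":0,"dy":6,"dz":4,"roll":0},
])

```text
t: 3.35
eef_pos: [488.7, 141.8, 165.8]
orientation: [0.992, 0.124, -0.0, 0.0]
contact_force: [-0.0, 0.5, -0.5]
gripper_width: 85.6
```

```bash
python3 - <<'E'
from m import *
print(robot.read_state()['eef_pos'],robot.read_state()['t'])
snap('wrist','w5')
E
```

```text
[488.69368227 141.82226077 165.84538904] 3.35
{'fx': 335.56670255406516, 'fy': 335.56670255406516, 'cx': 282.73571009181404, 'cy': 213.16858949331768, 'cam_to_world': array([[ 2.46184666e-01,  9.21026809e-01,  3.01832284e-01,
         5.65325685e+02],
       [-9.69222906e-01,  2.34027416e-01,  7.64076436e-02,
         1.60975931e+02],
       [-2.63541248e-04, -3.11353154e-01,  9.50294241e-01,
         3.33419179e+02],
       [ 0.00000000e+00,  0.00000000e+00,  0.00000000e+00,
         1.00000000e+00]])}
```

View pics/w5.png

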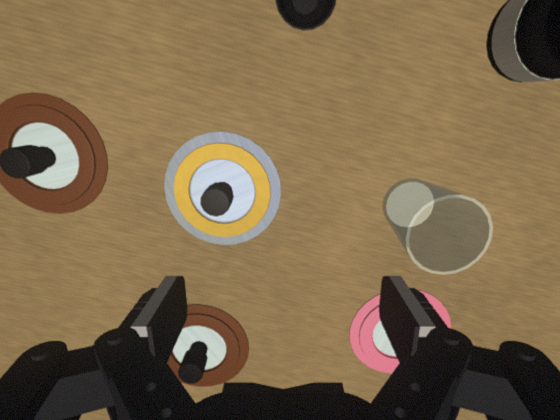

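```bash
python3 - <<'E'
from m import *
a=lid('w4',(230,125,345,240)); b=lid('w5',(155,125,290,255)); print('band',tri(a[0],b[0]),'knob',tri(a[1],b[1]))
E
```

```text
w4 band (285.3658447265625, 181.25808715820312) [472.6370683 197.8128175] 45.075885512598944 depth [474.5884731  198.42554851  19.82868753]
  tilt mrad [-1.27525663 -0.0395995 ]
  knob (285.61647361647357, 188.9372586872587) 518.0 [471.67760318 197.47917282  43.        ] depth [474.68278828 198.37549765  55.60173467]
w5 band (221.7860565185547, 189.2898406982422) [472.83542806 197.97452123] 45.299082053117885 depth [474.88238543 198.70065016  19.80297466]
  tilt mrad [-0.94299998  0.24569954]
  knob (216.83619173262971, 198.4934036939314) 758.0 [471.9501112  198.38814093  43.        ] depth [476.01750561 196.75848334  55.6505176 ]
band (array([474.59776864, 198.35248012,  20.23099963]), np.float64(0.4579044298779614)) knob (array([472.78564201, 197.84023634,  46.48107935]), np.float64(0.5827316112198583))
```

Call:
step_arm([
  {"dx":-0.1,"dy":-3.5,"dz":1.5,"roll":0},
  {"dx":-0.2,"dy":-5.8,"dz":4,"roll":0},
  {"dx":-0.2,"dy":-5.8,"dz":6.5,"roll":0},
  {"dx":-0.2,"dy":-5.8,"dz":6.5,"roll":0},
  {"dx":-0.2,"dy":-5.8,"dz":6.5,"roll":0},
])

```text
t: 3.9
eef_pos: [472.5, 199.6, 101.7]
orientation: [0.992, 0.126, 0.0, -0.0]
contact_force: [0.2, 0.5, -0.1]
gripper_width: 85.3
```

```bash
python3 - <<'E'
from m import *
s=robot.read_state();print(s['eef_pos'],s['orientation'],s['t'])
snap('wrist','w6')
E
```

```text
[472.5057384  199.56267123 101.68068979] [ 9.92059628e-01  1.25768320e-01  1.53178676e-04 -3.02493833e-05] 3.9
{'fx': 335.56670255406516, 'fy': 335.56670255406516, 'cx': 282.73571009181404, 'cy': 213.16858949331768, 'cam_to_world': array([[ 2.50219416e-01,  9.20411142e-01,  3.00389037e-01,
         5.48823512e+02],
       [-9.68189130e-01,  2.37944465e-01,  7.74095575e-02,
         2.19011581e+02],
       [-2.27289210e-04, -3.10202774e-01,  9.50670388e-01,
         2.69350230e+02],
       [ 0.00000000e+00,  0.00000000e+00,  0.00000000e+00,
         1.00000000e+00]])}
```

View pics/w6.png

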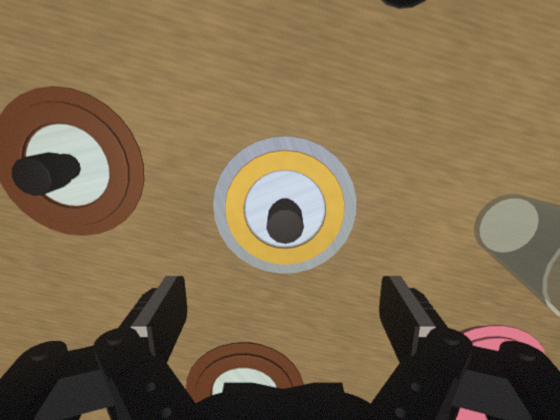

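The lid is centred between the jaws at (285,206). I check its offset once more.

```bash
python3 - <<'E'
from m import *
b=lid('w6',(205,130,365,280)); a=lid('w4',(230,125,345,240));print(tri(a[0],b[0]),tri(a[1],b[1]))
E
```

```text
w6 band (284.4932556152344, 206.85145568847656) [472.99989277 198.06374245] 45.46140690084634 depth [475.53797812 198.63661219  19.78290194]
  tilt mrad [-1.90171956 -0.13016643]
  knob (284.6453009356235, 221.03309593632173) 1193.5 [471.91726965 197.77880387  43.        ] depth [476.41220839 199.01979586  56.22949071]
w4 band (285.3658447265625, 181.25808715820312) [472.6370683 197.8128175] 45.075885512598944 depth [474.5884731  198.42554851  19.82868753]
  tilt mrad [-1.27525663 -0.0395995 ]
  knob (285.61647361647357, 188.9372586872587) 518.0 [471.67760318 197.47917282  43.        ] depth [474.68278828 198.37549765  55.60173467]
(array([471.35417506, 197.46417799,   6.28304038]), np.float64(0.19405531981837307)) (array([470.967039  , 197.39213977,  40.12821136]), np.float64(0.23999530610135245))
```

Call:
step_arm([
  {"dx":0,"dy":0.1,"dz":2.5,"roll":0},
  {"dx":0,"dy":0.15,"dz":4.5,"roll":0},
  {"dx":0,"dy":0.15,"dz":5.8,"roll":0},
  {"dx":0,"dy":0.15,"dz":6.6,"roll":0},
  {"dx":0,"dy":0.15,"dz":6.6,"roll":0},
])

```text
t: 4.45
eef_pos: [472.6, 197.6, 34.8]
orientation: [0.992, 0.125, -0.0, 0.0]
contact_force: [-0.3, 0.2, -0.6]
gripper_width: 85.4
```

Call:
step_arm([
  {"dx":0,"dy":0,"dz":0,"roll":0},
  {"dx":0,"dy":0,"dz":0,"roll":0},
  {"dx":0,"dy":0,"dz":0,"roll":0},
  {"dx":0,"dy":0,"dz":0,"roll":0},
  {"dx":0,"dy":0,"dz":0,"roll":0},
], claw=0.2)

```text
t: 4.95
eef_pos: [472.7, 197.9, 35.2]
orientation: [0.992, 0.126, 0.0, -0.0]
contact_force: [-0.6, 0.3, 0.3]
gripper_width: 33.8
```

Call:
step_arm([
  {"dx":0,"dy":0,"dz":0,"roll":0},
  {"dx":0,"dy":0,"dz":0,"roll":0},
  {"dx":0,"dy":0,"dz":0,"roll":0},
  {"dx":0,"dy":0,"dz":0,"roll":0},
], claw=1)

```text
t: 5.35
eef_pos: [472.5, 197.8, 34.9]
orientation: [0.992, 0.126, -0.0, 0.0]
contact_force: [-0.1, -0.4, -0.2]
gripper_width: -0.4
```

Call:
step_arm([
  {"dx":0,"dy":0,"dz":-1,"roll":0},
  {"dx":0,"dy":0,"dz":-3,"roll":0},
  {"dx":0,"dy":0,"dz":-6,"roll":0},
  {"dx":0,"dy":0,"dz":-6,"roll":0},
])

```text
t: 5.75
eef_pos: [475.0, 198.8, 98.6]
orientation: [0.992, 0.126, 0.003, -0.001]
contact_force: [0.7, 0.2, -0.2]
gripper_width: 0.0
```

```bash
python3 - <<'E'
from m import *
s=robot.read_state();print(s['eef_pos'],s['orientation'],s['t'])
snap('wrist','w7')
E
```

```text
[475.00993586 198.75538885  98.62580898] [ 9.92080562e-01  1.25562603e-01  3.09217522e-03 -7.93295593e-04] 5.75
{'fx': 335.56670255406516, 'fy': 335.56670255406516, 'cx': 282.73571009181404, 'cy': 213.16858949331768, 'cam_to_world': array([[ 2.49855419e-01,  9.22254386e-01,  2.94990029e-01,
         5.50400761e+02],
       [-9.68282655e-01,  2.38287777e-01,  7.51507490e-02,
         2.17794844e+02],
       [-9.84410437e-04, -3.04410551e-01,  9.52540418e-01,
         2.66784258e+02],
       [ 0.00000000e+00,  0.00000000e+00,  0.00000000e+00,
         1.00000000e+00]])}
```

View pics/w7.png

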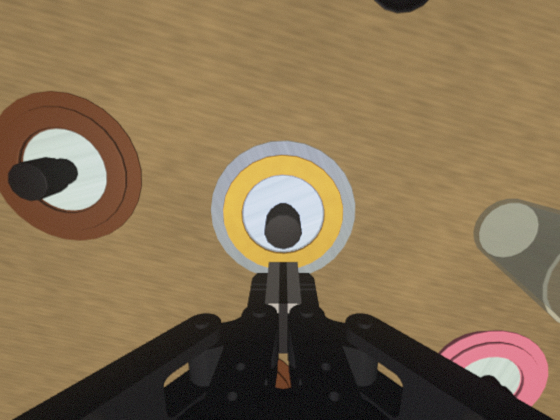

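The jaws closed past the knob (width 0), so the grasp missed. I check where the fingertips really are against the knob, and whether the lid moved.

```bash
python3 - <<'E'
from m import *
lid('w7',(205,130,365,268))
im,D,T,K=load('w7')
for v in range(255,330,6): print(v,[ (np.round(pt(T,K,D,u,v),1).tolist(), float(D[v,u])) for u in (275,291)])
E
```

```text
w7 band (282.6786193847656, 210.71484375) [473.64675444 198.29652459] 44.85937771640471 depth [476.75038473 199.18119123  19.77705975]
  tilt mrad [-1.24868716  0.36070456]
  knob (282.67479338842975, 226.06831955922863) 1210.0 [471.79203871 197.78277356  43.        ] depth [476.21162937 198.90790519  55.58174391]
255 [([438.2, 195.5, 19.9], 269.8946228027344), ([441.2, 183.0, 19.4], 270.53192138671875)]
261 [([432.9, 194.2, 19.6], 271.8435974121094), ([436.2, 181.7, 19.7], 271.733154296875)]
267 [([484.0, 204.3, 133.1], 147.8980712890625), ([485.6, 197.4, 132.7], 148.39913940429688)]
273 [([483.9, 204.2, 138.4], 142.946044921875), ([485.1, 197.4, 137.3], 144.14682006835938)]
279 [([483.5, 204.0, 142.8], 138.9035186767578), ([485.7, 197.7, 143.7], 137.80484008789062)]
285 [([484.5, 204.1, 149.4], 132.30001831054688), ([485.6, 197.8, 148.5], 133.31402587890625)]
291 [([484.1, 203.9, 153.2], 128.84442138671875), ([484.9, 197.7, 151.8], 130.34510803222656)]
297 [([484.0, 203.7, 157.1], 125.10332489013672), ([485.7, 198.1, 157.6], 124.53535461425781)]
303 [([484.0, 203.6, 161.1], 121.29644012451172), ([484.9, 197.9, 160.2], 122.30671691894531)]
309 [([485.0, 203.8, 166.5], 115.84440612792969), ([486.3, 198.4, 166.3], 116.06348419189453)]
315 [([485.2, 203.7, 170.2], 112.30992889404297), ([486.4, 198.5, 169.9], 112.61390686035156)]
321 [([484.4, 203.5, 172.3], 110.4886474609375), ([486.5, 198.6, 173.5], 109.14588928222656)]
327 [([483.5, 203.2, 174.1], 109.08045959472656), ([486.9, 198.8, 177.2], 105.51459503173828)]
```

```bash
python3 - <<'E'
from m import *
print(robot.tcp_to_tips,[a for a in dir(robot) if a[0]!='_'])
s=robot.read_state();print(s)
im,D,P=snap('wrist','w8')
im,D,T,K=load('w8')
for u in (270,275,279,287,291,296): 
    c=D[240:300,u]; v=240+int(np.argmax(np.abs(np.diff(c))>50))+1; print(u,v,pt(T,K,D,u,v+1))
snap('scene','s2')
E
```

```text
8.0 ['PlanningError', 'hand_in', 'read_state', 'tcp_to_tips']
{'t': 5.8, 'joint_positions': array([3.73164558e-01, 4.22599276e-01, 1.95036328e+00, 1.08361607e-05,
       7.64140113e-01, 1.69211002e+00]), 'joint_vel': array([-1.12299913e-03,  3.77595378e-02,  3.02360861e-02,  8.67353601e-05,
       -1.92024602e-02, -3.87979762e-04]), 'effort': array([ 7.29786640e-03, -4.90312994e+01, -2.08119178e+01,  4.50931630e-04,
        1.82376970e-01, -6.42557529e-05]), 'eef_pos': array([474.07968525, 198.38825507,  97.11392829]), 'orientation': array([ 9.92079854e-01,  1.25588704e-01,  2.17580295e-03, -5.53054893e-04]), 'contact_force': array([-0.67184406,  0.26454373, -0.28395383]), 'torque': array([0.04370823, 0.00527451, 0.02431789]), 'gripper_width': 0.08677617360302664}
{'fx': 335.56670255406516, 'fy': 335.56670255406516, 'cx': 282.73571009181404, 'cy': 213.16858949331768, 'cam_to_world': array([[ 2.49846993e-01,  9.21706793e-01,  2.96703669e-01,
         5.49764312e+02],
       [-9.68285040e-01,  2.38065404e-01,  7.58217963e-02,
         2.17539988e+02],
       [-7.49414116e-04, -3.062375
[... 191 characters left out ...]
262 [483.310316   204.1001141  128.00840278]
279 262 [483.1589903  202.21579637 126.75687868]
287 262 [484.52393818 198.82300189 127.71405874]
291 262 [484.81451184 197.02263283 127.37153714]
296 262 [485.30787805 194.80474872 127.21508545]
{'fx': 402.7587421771491, 'fy': 402.7587421771491, 'cx': 286.4646751890499, 'cy': 210.53797034765748, 'cam_to_world': array([[ 8.55543912e-01, -4.07057423e-01,  3.19920098e-01,
         7.52431161e+02],
       [ 5.17453834e-01,  6.92488624e-01, -5.02693779e-01,
        -2.94541125e+02],
       [-1.69157946e-02,  5.95620484e-01,  8.03087850e-01,
         7.19635844e+02],
       [ 0.00000000e+00,  0.00000000e+00,  0.00000000e+00,
         1.00000000e+00]])}
```

View pics/s2.png

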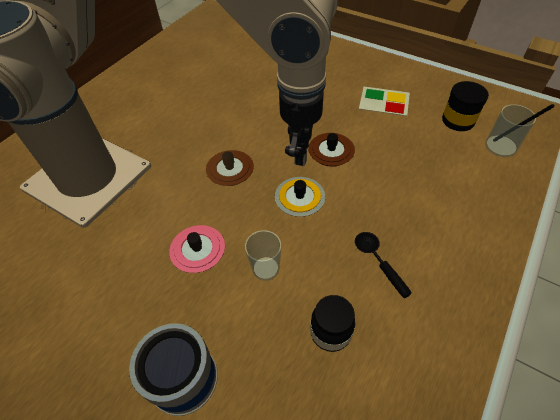

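The scene view (tips at (300,162)) and the wrist depth both put the shut fingertips about 30 mm above the reported TCP, not 8 mm below it. The stated tip length is wrong, so the jaws closed above the knob. The lid is undisturbed. I open, descend to a TCP height near 0 (tips about 30 mm up) and watch the force.

Call:
step_arm([
  {"dx":0,"dy":0.05,"dz":0,"roll":0},
  {"dx":0,"dy":0.05,"dz":0,"roll":0},
  {"dx":0,"dy":0.05,"dz":1,"roll":0},
  {"dx":0,"dy":0.05,"dz":2,"roll":0},
  {"dx":0,"dy":0.05,"dz":4,"roll":0},
], claw=-1)

```text
t: 6.4
eef_pos: [473.1, 197.4, 54.3]
orientation: [0.992, 0.126, 0.001, -0.0]
contact_force: [-0.3, 0.1, 0.4]
gripper_width: 72.3
```

Call:
step_arm([
  {"dx":0,"dy":0,"dz":1.5,"roll":0},
  {"dx":0,"dy":0,"dz":2.2,"roll":0},
  {"dx":0,"dy":0,"dz":2.2,"roll":0},
])

```text
t: 6.7
eef_pos: [471.5, 196.8, 31.3]
orientation: [0.992, 0.126, -0.002, 0.0]
contact_force: [1.3, -0.2, -0.4]
gripper_width: 85.4
```

```bash
python3 - <<'E'
from m import *
s=robot.read_state();print(s['eef_pos'],s['orientation'],s['t'])
snap('wrist','w9')
E
```

```text
[471.54153433 196.83069545  31.33655515] [ 9.92089148e-01  1.25525387e-01 -1.53591086e-03  3.74561348e-04] 6.7
{'fx': 335.56670255406516, 'fy': 335.56670255406516, 'cx': 282.73571009181404, 'cy': 213.16858949331768, 'cam_to_world': array([[ 2.49836236e-01,  9.19514356e-01,  3.03438962e-01,
         5.48417237e+02],
       [-9.68288091e-01,  2.37197246e-01,  7.84578849e-02,
         2.16474199e+02],
       [ 1.68265521e-04, -3.13417956e-01,  9.49615268e-01,
         1.98731946e+02],
       [ 0.00000000e+00,  0.00000000e+00,  0.00000000e+00,
         1.00000000e+00]])}
```

View pics/w9.png

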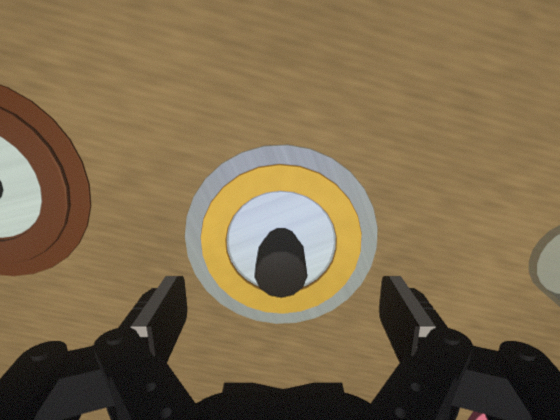

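The knob is centred between the open pads at (281,265). I descend the rest.

Call:
step_arm([
  {"dx":0,"dy":0,"dz":1.5,"roll":0},
  {"dx":0,"dy":0,"dz":2.6,"roll":0},
  {"dx":0,"dy":0,"dz":3.3,"roll":0},
  {"dx":0,"dy":0,"dz":3.3,"roll":0},
])

```text
t: 7.15
eef_pos: [472.1, 197.1, -0.8]
orientation: [0.992, 0.126, -0.001, 0.0]
contact_force: [0.1, 1.2, 0.8]
gripper_width: 85.2
```

Call:
step_arm([
  {"dx":0,"dy":0,"dz":0,"roll":0},
  {"dx":0,"dy":0,"dz":0,"roll":0},
  {"dx":0,"dy":0,"dz":0,"roll":0},
  {"dx":0,"dy":0,"dz":0,"roll":0},
  {"dx":0,"dy":0,"dz":0,"roll":0},
], claw=0.2)

```text
t: 7.65
eef_pos: [472.8, 197.3, 0.2]
orientation: [0.992, 0.126, 0.0, -0.0]
contact_force: [-0.7, 0.6, 0.4]
gripper_width: 34.1
```

```bash
python3 - <<'E'
from m import *
s=robot.read_state();print(s['eef_pos'],s['orientation'],s['t'],s['contact_force'])
snap('wrist','w10')
im,D,T,K=load('w10')
for u in (240,245,250,255,312,318,324,330): 
    c=D[240:330,u]; j=np.nonzero(np.abs(np.diff(c))>20)[0]; print(u,[(240+int(i),np.round(pt(T,K,D,u,241+i+1),1).tolist()) for i in j[:3]])
E
```

```text
[4.72818507e+02 1.97343773e+02 1.65071101e-01] [ 9.92082949e-01  1.25584130e-01  2.12827912e-04 -4.96782494e-05] 7.65 [-0.69180612  0.61540552  0.37901499]
{'fx': 335.56670255406516, 'fy': 335.56670255406516, 'cx': 282.73571009181404, 'cy': 213.16858949331768, 'cam_to_world': array([[ 2.49839483e-01,  9.20531978e-01,  3.00334995e-01,
         5.49129898e+02],
       [-9.68287235e-01,  2.37598451e-01,  7.72451096e-02,
         2.16754469e+02],
       [-2.52536259e-04, -3.10109420e-01,  9.50700838e-01,
         1.67820196e+02],
       [ 0.00000000e+00,  0.00000000e+00,  0.00000000e+00,
         1.00000000e+00]])}
240 [(296, [473.4, 214.9, 50.8]), (297, [472.8, 214.8, 50.6])]
245 [(312, [441.8, 209.7, 15.6]), (319, [440.8, 209.0, 20.1]), (320, [439.9, 208.8, 19.8])]
250 [(298, [473.5, 210.8, 50.9]), (323, [438.5, 205.9, 19.4])]
255 [(246, [479.8, 213.1, 14.9]), (247, [479.9, 213.0, 16.2]), (258, [474.1, 211.7, 16.4])]
312 [(276, [471.4, 181.4, 16.2]), (277, [470.7, 181.2, 15.9]), (300, [458.3, 177.7, 16.8])]
318 []
324 []
330 [(302, [487.3, 183.3, 63.6]), (303, [487.0, 183.3, 63.8])]
```

View pics/w10.png

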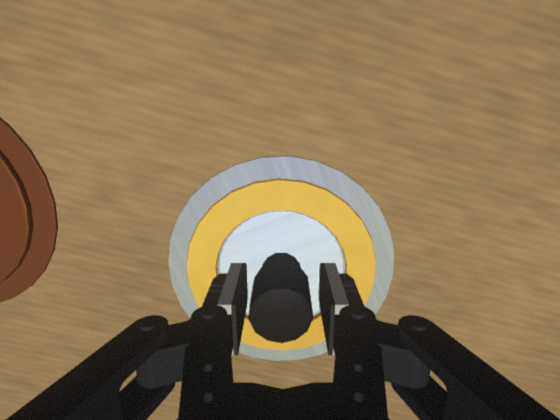

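The pads now stand on either side of the knob (columns 240 and 325, knob at 282). I close and lift.

Call:
step_arm([
  {"dx":0,"dy":0,"dz":0,"roll":0},
  {"dx":0,"dy":0,"dz":0,"roll":0},
  {"dx":0,"dy":0,"dz":0,"roll":0},
  {"dx":0,"dy":0,"dz":0,"roll":0},
], claw=1)

```text
t: 8.1
eef_pos: [472.7, 197.3, 0.3]
orientation: [0.992, 0.126, 0.0, -0.0]
contact_force: [-0.1, -1.2, 4.7]
gripper_width: 24.2
```

Call:
step_arm([
  {"dx":0,"dy":0,"dz":-1,"roll":0},
  {"dx":0,"dy":0,"dz":-3,"roll":0},
  {"dx":0,"dy":0,"dz":-6,"roll":0},
  {"dx":0,"dy":0,"dz":-10,"roll":0},
  {"dx":0,"dy":0,"dz":-14,"roll":0},
])

```text
t: 8.6
eef_pos: [471.9, 197.0, 141.3]
orientation: [0.992, 0.126, -0.001, 0.0]
contact_force: [0.9, 0.6, -0.9]
gripper_width: 24.6
```

Call:
step_arm([
  {"dx":0,"dy":0,"dz":-1,"roll":0},
  {"dx":0,"dy":0,"dz":-1,"roll":0},
  {"dx":0,"dy":0,"dz":-1,"roll":0},
])

```text
t: 8.9
eef_pos: [471.8, 196.9, 149.0]
orientation: [0.992, 0.126, -0.001, 0.0]
contact_force: [0.0, -0.0, -2.0]
gripper_width: 24.4
```

```bash
python3 - <<'E'
from m import *
s=robot.read_state();print(s['eef_pos'],s['orientation'],s['t'],s['contact_force'])
snap('wrist','w11')
z=s['eef_pos'][2]
lid('w11',(170,140,400,345),zb=z+20,zk=z+43)
E
```

```text
[471.76696102 196.92555479 148.98551225] [ 9.92087360e-01  1.25547024e-01 -7.63158848e-04  1.81054116e-04] 8.9 [ 0.03626667 -0.03589745 -2.00311616]
{'fx': 335.56670255406516, 'fy': 335.56670255406516, 'cx': 282.73571009181404, 'cy': 213.16858949331768, 'cam_to_world': array([[ 2.49835580e-01,  9.19966573e-01,  3.02065700e-01,
         5.48391792e+02],
       [-9.68288274e-01,  2.37373384e-01,  7.79210749e-02,
         2.16462795e+02],
       [-1.75732114e-05, -3.11954132e-01,  9.50097163e-01,
         3.16508756e+02],
       [ 0.00000000e+00,  0.00000000e+00,  0.00000000e+00,
         1.00000000e+00]])}
w11 band (282.81396484375, 261.84393310546875) [474.03374744 197.24063329] 40.21415991134226 depth [488.10455191 200.86358564 168.61904169]
  tilt mrad [-16.9144134  -3.3965337]Traceback (most recent call last):
  File "<stdin>", line 5, in <module>
  File "m.py", line 30, in lid
    kc=max(cv2.findContours(k,0,cv2.CHAIN_APPROX_NONE)[0],key=cv2.contourArea); M=cv2.moments(kc); kp=(M['m10']/M['m00'],M['m01']/M['m00'])
ValueError: max() iterable argument is empty
```

View pics/w11.png

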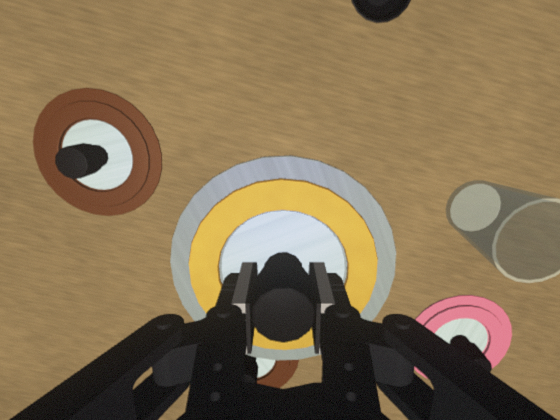

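The lid is held and looks square, with its band outline unchanged from before the lift. I carry it over to the tin.

Call:
step_arm([
  {"dx":-0.4,"dy":2,"dz":0,"roll":0},
  {"dx":-1.2,"dy":6,"dz":0,"roll":0},
  {"dx":-2.05,"dy":10,"dz":0,"roll":0},
  {"dx":-2.85,"dy":14,"dz":0,"roll":0},
  {"dx":-3.65,"dy":18,"dz":0,"roll":0},
])

```text
t: 9.45
eef_pos: [480.7, 12.4, 148.0]
orientation: [0.992, 0.126, -0.002, -0.0]
contact_force: [1.0, -0.4, -1.5]
gripper_width: 24.3
```

Call:
step_arm([
  {"dx":-0.8,"dy":4,"dz":0,"roll":0},
  {"dx":-1.6,"dy":8,"dz":0,"roll":0},
  {"dx":-2.4,"dy":12,"dz":0,"roll":0},
  {"dx":-3.25,"dy":16,"dz":0,"roll":0},
  {"dx":-4.05,"dy":20,"dz":0,"roll":0},
])

```text
t: 9.95
eef_pos: [491.3, -191.2, 147.7]
orientation: [0.992, 0.125, -0.002, -0.001]
contact_force: [1.0, 0.6, -1.5]
gripper_width: 24.6
```

Call:
step_arm([
  {"dx":-0.6,"dy":3,"dz":0,"roll":0},
  {"dx":-1.0,"dy":4.8,"dz":0,"roll":0},
  {"dx":-1.0,"dy":4.8,"dz":0,"roll":0},
  {"dx":-1.0,"dy":4.8,"dz":0,"roll":0},
  {"dx":-1.0,"dy":4.8,"dz":0,"roll":0},
])

```text
t: 10.45
eef_pos: [494.5, -237.4, 149.3]
orientation: [0.992, 0.126, -0.001, -0.001]
contact_force: [0.6, 0.1, -1.6]
gripper_width: 24.4
```

```bash
python3 - <<'E'
from m import *
s=robot.read_state();print(s['eef_pos'],s['orientation'],s['t'],s['contact_force'])
snap('wrist','w12');snap('scene','s3'); snap('top','t3')
im=[load(n)[0] for n in ('w12','s3','t3')]
o=np.hstack([im[1][300:420,80:280],im[2][130:250,370:560]]); cv2.imwrite('pics/c3.png',cv2.cvtColor(cv2.resize(o,None,fx=2,fy=2),cv2.COLOR_RGB2BGR))
E
```

```text
[ 494.53440577 -237.41359014  149.26971109] [ 9.92020414e-01  1.26074025e-01 -6.76961086e-04 -6.16229371e-04] 10.45 [ 0.6422593   0.09459038 -1.58310703]
{'fx': 335.56670255406516, 'fy': 335.56670255406516, 'cx': 282.73571009181404, 'cy': 213.16858949331768, 'cam_to_world': array([[ 2.50828163e-01,  9.19713945e-01,  3.02012405e-01,
         5.71150455e+02],
       [-9.68030311e-01,  2.38822733e-01,  7.66877992e-02,
        -2.18072386e+02],
       [-1.59658954e-03, -3.11592622e-01,  9.50214444e-01,
         3.16819025e+02],
       [ 0.00000000e+00,  0.00000000e+00,  0.00000000e+00,
         1.00000000e+00]])}
{'fx': 402.7587421771491, 'fy': 402.7587421771491, 'cx': 286.4646751890499, 'cy': 210.53797034765748, 'cam_to_world': array([[ 8.55543912e-01, -4.07057423e-01,  3.19920098e-01,
         7.52431161e+02],
       [ 5.17453834e-01,  6.92488624e-01, -5.02693779e-01,
        -2.94541125e+02],
       [-1.69157946e-02,  5.95620484e-01,  8.03087850e-01,
         7.19635844e+02],
       [ 0.00000000e+00,  0.00000000e+00,  0.00000000e+00,
         1.00000000e+00]])}
{'fx': 415.951709380119, 'fy': 415.951709380119, 'cx': 287.0418738932541, 'cy': 197.023918574353, 'cam_to_world': array([[ 1.99596916e-02,  9.92995389e-01, -1.16455009e-01,
         3.95601855e+02],
       [-9.99800483e-01,  1.97332794e-02, -3.09693723e-03,
         6.43280665e+01],
       [-7.77205167e-04,  1.16493588e-01,  9.93191140e-01,
         8.37446192e+02],
       [ 0.00000000e+00,  0.00000000e+00,  0.00000000e+00,
         1.00000000e+00]])}
```

View pics/w12.png

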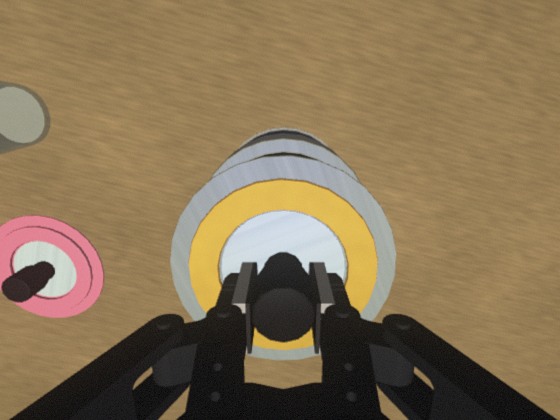

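View pics/c3.png

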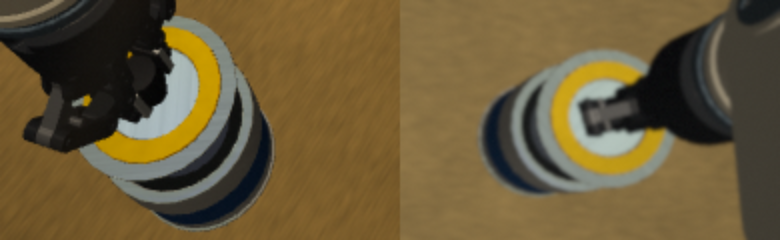

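The lid hangs centred over the tin, both on column 283–285, with the measured x about 1 mm short. I correct that and lower it.

Call:
step_arm([
  {"dx":0.1,"dy":0,"dz":1.5,"roll":0},
  {"dx":0.1,"dy":0,"dz":3,"roll":0},
  {"dx":0.1,"dy":0,"dz":4,"roll":0},
  {"dx":0.1,"dy":0,"dz":4,"roll":0},
  {"dx":0.1,"dy":0,"dz":4,"roll":0},
])

```text
t: 11.1
eef_pos: [496.1, -238.4, 110.1]
orientation: [0.992, 0.126, -0.0, -0.0]
contact_force: [0.3, -0.4, -1.4]
gripper_width: 24.2
```

Call:
step_arm([
  {"dx":0,"dy":0,"dz":0.2,"roll":0},
  {"dx":0,"dy":0,"dz":0.4,"roll":0},
  {"dx":0,"dy":0,"dz":0.6,"roll":0},
])

```text
t: 11.4
eef_pos: [496.3, -238.8, 104.2]
orientation: [0.992, 0.126, 0.0, 0.0]
contact_force: [0.1, 0.5, -1.0]
gripper_width: 24.2
```

Call:
step_arm([
  {"dx":0,"dy":0,"dz":0.1,"roll":0},
  {"dx":0,"dy":0,"dz":0.2,"roll":0},
  {"dx":0,"dy":0,"dz":0.3,"roll":0},
])

```text
t: 11.7
eef_pos: [496.0, -238.7, 100.9]
orientation: [0.992, 0.126, -0.0, -0.0]
contact_force: [-0.6, -0.1, -2.0]
gripper_width: 24.3
```

Call:
step_arm([
  {"dx":0,"dy":0,"dz":0.1,"roll":0},
  {"dx":0,"dy":0,"dz":0.2,"roll":0},
  {"dx":0,"dy":0,"dz":0.2,"roll":0},
])

```text
t: 12.0
eef_pos: [495.9, -238.6, 98.8]
orientation: [0.992, 0.126, -0.0, -0.0]
contact_force: [0.4, 0.4, -1.9]
gripper_width: 24.3
```

```bash
python3 - <<'E'
from m import *
s=robot.read_state();print(s['eef_pos'],s['orientation'],s['t'],s['contact_force'])
snap('wrist','w13');snap('scene','s4'); snap('top','t4')
im=[load(n)[0] for n in ('w13','s4','t4')]
o=np.hstack([im[1][300:420,80:280],im[2][130:250,370:560]]); cv2.imwrite('pics/c4.png',cv2.cvtColor(cv2.resize(o,None,fx=2,fy=2),cv2.COLOR_RGB2BGR))
E
```

```text
[ 495.93541951 -238.6034149    98.75221488] [ 9.92087494e-01  1.25548339e-01 -1.09199404e-04 -8.17739525e-05] 12.0 [ 0.35146714  0.37354451 -1.9037167 ]
{'fx': 335.56670255406516, 'fy': 335.56670255406516, 'cx': 282.73571009181404, 'cy': 213.16858949331768, 'cam_to_world': array([[ 2.49832921e-01,  9.20344562e-01,  3.00914272e-01,
         5.72349420e+02],
       [-9.68288887e-01,  2.37584091e-01,  7.72685657e-02,
        -2.19182796e+02],
       [-3.78739515e-04, -3.10676177e-01,  9.50515739e-01,
         2.66387777e+02],
       [ 0.00000000e+00,  0.00000000e+00,  0.00000000e+00,
         1.00000000e+00]])}
{'fx': 402.7587421771491, 'fy': 402.7587421771491, 'cx': 286.4646751890499, 'cy': 210.53797034765748, 'cam_to_world': array([[ 8.55543912e-01, -4.07057423e-01,  3.19920098e-01,
         7.52431161e+02],
       [ 5.17453834e-01,  6.92488624e-01, -5.02693779e-01,
        -2.94541125e+02],
       [-1.69157946e-02,  5.95620484e-01,  8.03087850e-01,
         7.19635844e+02],
       [ 0.00000000e+00,  0.00000000e+00,  0.00000000e+00,
         1.00000000e+00]])}
{'fx': 415.951709380119, 'fy': 415.951709380119, 'cx': 287.0418738932541, 'cy': 197.023918574353, 'cam_to_world': array([[ 1.99596916e-02,  9.92995389e-01, -1.16455009e-01,
         3.95601855e+02],
       [-9.99800483e-01,  1.97332794e-02, -3.09693723e-03,
         6.43280665e+01],
       [-7.77205167e-04,  1.16493588e-01,  9.93191140e-01,
         8.37446192e+02],
       [ 0.00000000e+00,  0.00000000e+00,  0.00000000e+00,
         1.00000000e+00]])}
```

View pics/c4.png

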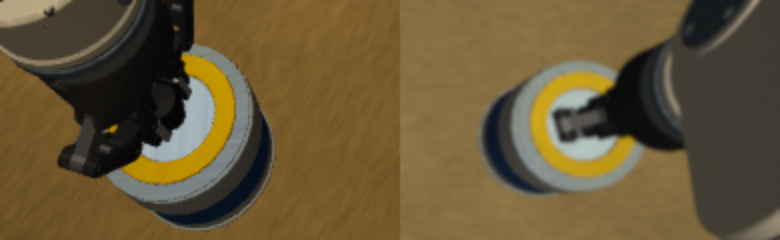

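View pics/w13.png

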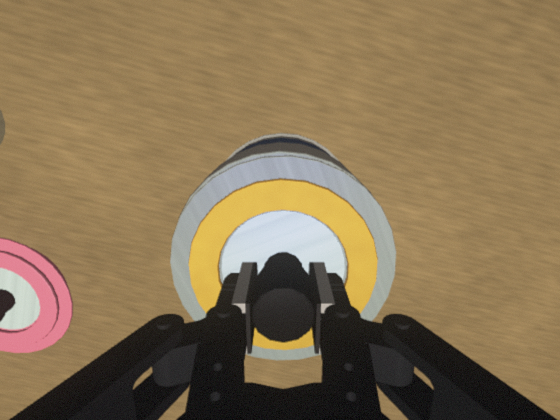

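The lid is in the mouth and level, with no side force. A little further down, until it rests on the seal.

Call:
step_arm([
  {"dx":0,"dy":0,"dz":0.03,"roll":0},
  {"dx":0,"dy":0,"dz":0.06,"roll":0},
  {"dx":0,"dy":0,"dz":0.06,"roll":0},
])

```text
t: 12.45
eef_pos: [496.0, -238.6, 98.3]
orientation: [0.992, 0.126, 0.0, 0.0]
contact_force: [0.0, 0.8, -1.3]
gripper_width: 23.9
```

Call:
step_arm([
  {"dx":0,"dy":0,"dz":0.03,"roll":0},
  {"dx":0,"dy":0,"dz":0.05,"roll":0},
  {"dx":0,"dy":0,"dz":0.05,"roll":0},
])

```text
t: 12.75
eef_pos: [496.1, -238.7, 98.3]
orientation: [0.992, 0.126, 0.0, 0.0]
contact_force: [-2.8, 0.7, 4.6]
gripper_width: 24.1
```

It rests on the seal at plug z of about 98.3. I release and rise.

Call:
step_arm([
  {"dx":0,"dy":0,"dz":-0.04,"roll":0},
  {"dx":0,"dy":0,"dz":-0.04,"roll":0},
  {"dx":0,"dy":0,"dz":-0.04,"roll":0},
  {"dx":0,"dy":0,"dz":-0.04,"roll":0},
], claw=-0.3)

```text
t: 13.15
eef_pos: [496.0, -238.6, 98.1]
orientation: [0.992, 0.126, -0.0, -0.0]
contact_force: [-1.0, -0.8, 0.2]
gripper_width: 55.5
```

Call:
step_arm([
  {"dx":0,"dy":0,"dz":-2,"roll":0},
  {"dx":0,"dy":0,"dz":-5,"roll":0},
  {"dx":0,"dy":0,"dz":-8,"roll":0},
  {"dx":0,"dy":0,"dz":-8,"roll":0},
  {"dx":0,"dy":0,"dz":-8,"roll":0},
])

```text
t: 13.65
eef_pos: [496.3, -238.8, 178.7]
orientation: [0.992, 0.126, 0.001, 0.0]
contact_force: [-0.1, 0.1, -0.2]
gripper_width: 55.6
```

Call:
step_arm([
  {"dx":0,"dy":0,"dz":0,"roll":0},
  {"dx":0,"dy":0,"dz":0,"roll":0},
  {"dx":0,"dy":0,"dz":0,"roll":0},
], claw=1)

```text
t: 13.95
eef_pos: [495.5, -238.4, 177.2]
orientation: [0.992, 0.126, -0.001, -0.001]
contact_force: [0.8, 0.7, -0.0]
gripper_width: 12.4
```

```bash
python3 - <<'E'
from m import *
s=robot.read_state();print(s['eef_pos'],s['orientation'],s['t'],s['contact_force'],s['gripper_width'])
snap('wrist','w14');
im,D,T,K=load('w14')
for u in (270,275,279,287,291,296): 
    c=D[230:300,u]; j=np.nonzero(np.abs(np.diff(c))>40)[0]; print(u,[(230+int(i),np.round(pt(T,K,D,u,231+i+1),1).tolist()) for i in j[:3]])
lid('w14',(200,120,370,264),zb=118,zk=141)
E
```

```text
[ 495.47251733 -238.37135346  177.18288589] [ 9.92087083e-01  1.25548030e-01 -7.90793388e-04 -5.34479589e-04] 13.95 [ 0.78660954  0.65253766 -0.0187547 ] 12.410628896749117
{'fx': 335.56670255406516, 'fy': 335.56670255406516, 'cx': 282.73571009181404, 'cy': 213.16858949331768, 'cam_to_world': array([[ 2.49831125e-01,  9.19892185e-01,  3.02295844e-01,
         5.72133340e+02],
       [-9.68288329e-01,  2.37813206e-01,  7.65675524e-02,
        -2.19073118e+02],
       [-1.45605071e-03, -3.11838495e-01,  9.50134008e-01,
         3.44722991e+02],
       [ 0.00000000e+00,  0.00000000e+00,  0.00000000e+00,
         1.00000000e+00]])}
270 [(251, [465.8, -236.3, 114.1]), (284, [371.9, -254.9, -0.8])]
275 [(249, [486.1, -236.0, 153.6]), (250, [485.8, -236.1, 154.4]), (255, [463.0, -240.8, 112.9])]
279 [(255, [464.3, -243.6, 114.2]), (272, [452.7, -246.6, 118.5]), (273, [452.1, -246.8, 118.9])]
287 [(256, [464.6, -249.8, 113.3]), (285, [376.4, -274.2, 0.6])]
291 [(230, [501.2, -242.3, 154.4]), (231, [500.0, -242.6, 153.0]), (255, [466.7, -252.4, 114.4])]
296 [(252, [470.1, -255.4, 114.4]), (261, [507.5, -241.7, 208.6])]
w14 band (283.58648681640625, 211.3351287841797) [ 499.08274822 -238.1871799 ] 43.961332760145055 depth [ 504.33450604 -236.82881332  117.91124583]
  tilt mrad [-0.575331   0.0766391]
  knob (283.63017193566276, 231.39179145867996) 1502.5 [ 495.38048057 -239.17097411  141.        ] depth [ 499.8751471  -237.99403863  152.93006901]
```

View pics/w14.png

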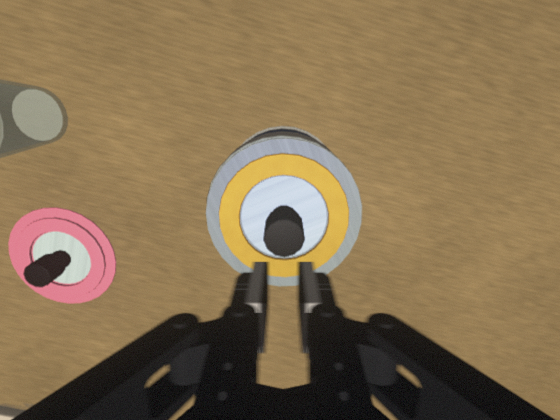

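The lid is set: band top at z 118 as expected, tilt under 1 mrad. The tips are about 30 mm above the TCP, so contact should come at a TCP height near 88. I go to the +x side of the band, jaws shut.

Call:
step_arm([
  {"dx":2,"dy":0,"dz":0,"roll":0},
  {"dx":4,"dy":0,"dz":2,"roll":0},
  {"dx":4,"dy":0,"dz":5,"roll":0},
  {"dx":4,"dy":0,"dz":7.5,"roll":0},
  {"dx":4,"dy":0,"dz":8,"roll":0},
], claw=1)

```text
t: 14.5
eef_pos: [532.7, -227.6, 95.0]
orientation: [0.992, 0.126, -0.003, -0.002]
contact_force: [-0.6, 0.1, 0.3]
gripper_width: -0.2
```

Call:
step_arm([
  {"dx":0,"dy":0,"dz":0.1,"roll":0},
  {"dx":0,"dy":0,"dz":0.2,"roll":0},
  {"dx":0,"dy":0,"dz":0.3,"roll":0},
  {"dx":0,"dy":0,"dz":0.4,"roll":0},
])

```text
t: 14.9
eef_pos: [535.4, -229.0, 95.3]
orientation: [0.992, 0.126, 0.001, 0.001]
contact_force: [-0.5, 0.3, 0.3]
gripper_width: -0.2
```

```bash
python3 - <<'E'
from m import *
s=robot.read_state();print(s['eef_pos'],s['orientation'],s['t'],s['contact_force'],s['gripper_width'])
snap('wrist','w15');snap('scene','s5')
im=load('s5')[0][280:420,80:280]; cv2.imwrite('pics/c5.png',cv2.cvtColor(cv2.resize(im,None,fx=3,fy=3),cv2.COLOR_RGB2BGR))
im,D,T,K=load('w15')
for u in (270,275,279,287,291,296): 
    c=D[230:300,u]; j=np.nonzero(np.abs(np.diff(c))>8)[0]; print(u,[(230+int(i),np.round(pt(T,K,D,u,231+i+1),1).tolist()) for i in j[:3]])
E
```

```text
[ 535.41498188 -229.04554907   95.32025644] [9.92091812e-01 1.25510315e-01 8.48600028e-04 5.27421564e-04] 14.9 [-0.45115422  0.28614674  0.26893229] -0.17218808636403807
{'fx': 335.56670255406516, 'fy': 335.56670255406516, 'cx': 282.73571009181404, 'cy': 213.16858949331768, 'cam_to_world': array([[ 2.49719853e-01,  9.21016690e-01,  2.98945232e-01,
         6.11496981e+02],
       [-9.68317546e-01,  2.37182907e-01,  7.81370510e-02,
        -2.09487183e+02],
       [ 1.06082888e-03, -3.08986286e-01,  9.51065902e-01,
         2.63084303e+02],
       [ 0.00000000e+00,  0.00000000e+00,  0.00000000e+00,
         1.00000000e+00]])}
{'fx': 402.7587421771491, 'fy': 402.7587421771491, 'cx': 286.4646751890499, 'cy': 210.53797034765748, 'cam_to_world': array([[ 8.55543912e-01, -4.07057423e-01,  3.19920098e-01,
         7.52431161e+02],
       [ 5.17453834e-01,  6.92488624e-01, -5.02693779e-01,
        -2.94541125e+02],
       [-1.69157946e-02,  5.95620484e-01,  8.03087850e-01,
         7.19635844e+02],
       [ 0.00000000e+00,  0.00000000e+00,  0.00000000e+00,
         1.00000000e+00]])}
270 [(240, [549.1, -219.4, 114.1]), (242, [547.7, -219.7, 113.4]), (243, [547.5, -219.8, 114.1])]
275 [(261, [544.5, -223.3, 125.8])]
279 [(240, [549.8, -223.7, 113.4]), (261, [544.4, -225.2, 124.6])]
287 [(261, [546.0, -228.5, 125.9])]
291 [(240, [551.9, -229.1, 114.8]), (261, [545.7, -230.5, 124.5])]
296 [(233, [552.0, -232.0, 104.3]), (234, [551.3, -232.2, 103.9]), (241, [551.3, -231.8, 113.2])]
```

View pics/w15.png

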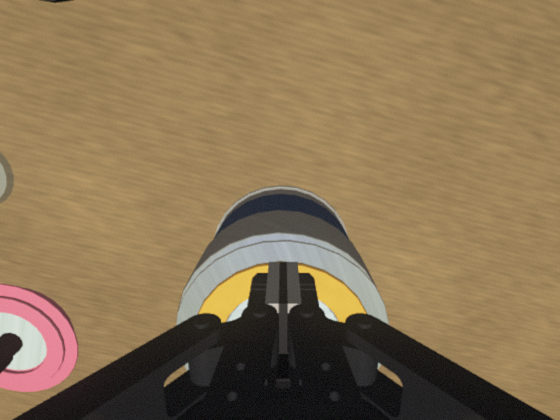

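View pics/c5.png

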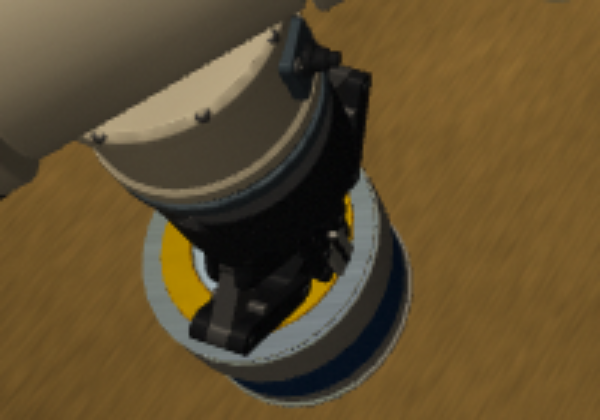

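The tips are at z 125 over the +x side of the band (283,262). I descend slowly to contact.

Call:
step_arm([
  {"dx":0,"dy":0,"dz":0.1,"roll":0},
  {"dx":0,"dy":0,"dz":0.2,"roll":0},
  {"dx":0,"dy":0,"dz":0.3,"roll":0},
  {"dx":0,"dy":0,"dz":0.4,"roll":0},
])

```text
t: 15.4
eef_pos: [535.4, -228.8, 91.4]
orientation: [0.992, 0.126, 0.001, 0.0]
contact_force: [-2.4, 2.9, 12.0]
gripper_width: 0.4
```

Call:
step_arm([
  {"dx":0,"dy":0,"dz":0.05,"roll":0},
  {"dx":0,"dy":0,"dz":0.1,"roll":0},
])

```text
t: 15.6
eef_pos: [535.7, -228.8, 90.7]
orientation: [0.992, 0.126, 0.001, 0.0]
contact_force: [-2.0, 2.6, 12.4]
gripper_width: 0.3
```

Call:
step_arm([
  {"dx":0,"dy":0,"dz":0.05,"roll":0},
  {"dx":0,"dy":0,"dz":0.1,"roll":0},
])

```text
t: 15.8
eef_pos: [535.9, -228.8, 89.8]
orientation: [0.992, 0.126, 0.001, 0.0]
contact_force: [-1.2, 3.5, 13.0]
gripper_width: 0.1
```

The +x side gave at 12–13 N and sank about 2 mm. Over to the opposite side.

Call:
step_arm([
  {"dx":0,"dy":0,"dz":-3,"roll":0},
  {"dx":0,"dy":0,"dz":-6,"roll":0},
  {"dx":-3,"dy":0,"dz":-6.5,"roll":0},
  {"dx":-7,"dy":0,"dz":-6.5,"roll":0},
  {"dx":-8,"dy":0,"dz":-5,"roll":0},
])

```text
t: 16.3
eef_pos: [455.3, -249.2, 139.6]
orientation: [0.992, 0.125, 0.001, 0.001]
contact_force: [0.1, -0.4, 0.3]
gripper_width: -0.1
```

Call:
step_arm([
  {"dx":0,"dy":0,"dz":0,"roll":0},
  {"dx":0,"dy":0,"dz":2,"roll":0},
  {"dx":0,"dy":0,"dz":3.3,"roll":0},
  {"dx":0,"dy":0,"dz":3.8,"roll":0},
  {"dx":0,"dy":0,"dz":3.8,"roll":0},
])

```text
t: 16.8
eef_pos: [457.3, -248.2, 99.5]
orientation: [0.992, 0.126, -0.001, -0.001]
contact_force: [-0.4, 0.2, -0.7]
gripper_width: 0.4
```

```bash
python3 - <<'E'
from m import *
s=robot.read_state();print(s['eef_pos'],s['orientation'],s['t'],s['contact_force'],s['gripper_width'])
snap('wrist','w16')
im,D,T,K=load('w16'); hsv=cv2.cvtColor(im,cv2.COLOR_RGB2HSV)
m=cv2.inRange(hsv,(18,150,110),(32,255,255)); m=cv2.erode(m,np.ones((3,3)))
n,l,st,_=cv2.connectedComponentsWithStats(m); print(st[1:])
ys,xs=np.nonzero(m); P=np.array([pt(T,K,D,u,v) for u,v in zip(xs,ys) if D[v,u]>0 ]); P=P[abs(P[:,2]-116)<8]
q=P[:,:2]-[496.1,-238.6]; a=q@[.968,.249]; b=q@[.249,-.968]
A=np.c_[a,b,np.ones(len(a))]; print(np.linalg.lstsq(A,P[:,2],rcond=None)[0], a.min(),a.max(),len(a))
E
```

```text
[ 457.27478831 -248.20657908   99.45743384] [ 9.92056136e-01  1.25792996e-01 -6.81983008e-04 -5.28337728e-04] 16.8 [-0.37282107  0.21429327 -0.71491002] 0.390216197451531
{'fx': 335.56670255406516, 'fy': 335.56670255406516, 'cx': 282.73571009181404, 'cy': 213.16858949331768, 'cam_to_world': array([[ 2.50302898e-01,  9.19840044e-01,  3.02064154e-01,
         5.33900178e+02],
       [-9.68166508e-01,  2.38272189e-01,  7.66810020e-02,
        -2.28865039e+02],
       [-1.43923081e-03, -3.11641874e-01,  9.50198543e-01,
         2.66995806e+02],
       [ 0.00000000e+00,  0.00000000e+00,  0.00000000e+00,
         1.00000000e+00]])}
[[  186    85   198   191 13986]]
[-4.80001254e-02 -1.12548636e-02  1.16662446e+02] -41.86655546119162 46.3962949407023 13926
```

View pics/w16.png

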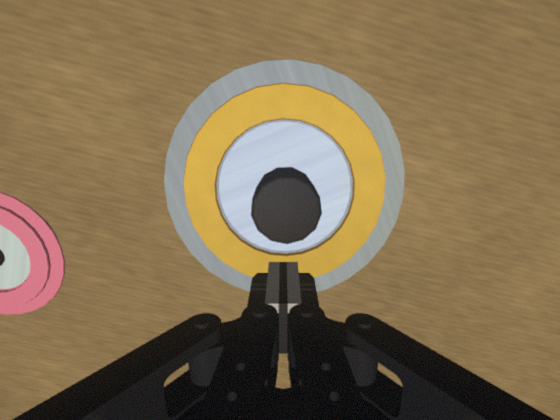

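The wrist depth gives the lid's plane: centre 116.7, tilted 48 mrad down toward +x. The next presses must be smaller. Now I press the −x side (283,268) to level it.

Call:
step_arm([
  {"dx":0,"dy":0,"dz":0.2,"roll":0},
  {"dx":0,"dy":0,"dz":0.4,"roll":0},
  {"dx":0,"dy":0,"dz":0.5,"roll":0},
  {"dx":0,"dy":0,"dz":0.6,"roll":0},
  {"dx":0,"dy":0,"dz":0.7,"roll":0},
])

```text
t: 17.35
eef_pos: [457.4, -248.7, 93.5]
orientation: [0.992, 0.126, 0.0, 0.0]
contact_force: [-2.6, 1.6, 10.6]
gripper_width: -0.2
```

Call:
step_arm([
  {"dx":0,"dy":0,"dz":0.1,"roll":0},
  {"dx":0,"dy":0,"dz":0.2,"roll":0},
])

```text
t: 17.55
eef_pos: [457.1, -248.8, 92.1]
orientation: [0.992, 0.126, -0.0, 0.0]
contact_force: [-5.0, -0.3, 12.6]
gripper_width: -0.2
```

Call:
step_arm([
  {"dx":0,"dy":0,"dz":0.1,"roll":0},
  {"dx":0,"dy":0,"dz":0.2,"roll":0},
])

```text
t: 17.75
eef_pos: [456.6, -249.0, 90.2]
orientation: [0.992, 0.126, -0.001, 0.0]
contact_force: [-7.9, -1.5, 13.9]
gripper_width: -0.3
```

Call:
step_arm([
  {"dx":0,"dy":0,"dz":-0.6,"roll":0},
  {"dx":0,"dy":0,"dz":-0.6,"roll":0},
])

```text
t: 17.95
eef_pos: [457.8, -248.9, 95.9]
orientation: [0.992, 0.125, 0.001, 0.0]
contact_force: [-0.2, -0.1, -0.4]
gripper_width: -0.2
```

```bash
cat >> m.py <<'E'
def plane(f):
    s=robot.read_state();print(s['eef_pos'].round(2),round(s['t'],2),s['contact_force'].round(1))
    P=camera_params('wrist'); im,D=capture('wrist'); T=P['cam_to_world'];K=[P['fx'],P['fy'],P['cx'],P['cy']]
    np.savez('pics/'+f+'.npz',im=im,d=D,T=T,K=K); cv2.imwrite('pics/'+f+'.png',cv2.cvtColor(im,cv2.COLOR_RGB2BGR))
    hsv=cv2.cvtColor(im,cv2.COLOR_RGB2HSV); m=cv2.inRange(hsv,(18,150,110),(32,255,255)); m=cv2.erode(m,np.ones((3,3)))
    ys,xs=np.nonzero(m); P=np.array([pt(T,K,D,u,v) for u,v in zip(xs,ys) if D[v,u]>0 ]); P=P[abs(P[:,2]-114)<9]
    q=P[:,:2]-[496.1,-238.6]; a=q@[.968,.249]; b=q@[.249,-.968]
    c=np.linalg.lstsq(np.c_[a,b,np.ones(len(a))],P[:,2],rcond=None)[0]
    print('z0 %.2f slope x %.1f y %.1f mrad; +x %.2f -x %.2f +y %.2f -y %.2f'%(c[2],c[0]*1e3,c[1]*1e3,c[2]+40*c[0],c[2]-40*c[0],c[2]+40*c[1],c[2]-40*c[1]), a.min().round(),a.max().round())
E
python3 -c "
from m import *
plane('w17')"
```

```text
[ 457.82 -248.92   95.93] 17.95 [-0.2 -0.1 -0.4]
z0 115.07 slope x -4.6 y -22.7 mrad; +x 114.88 -x 115.25 +y 114.16 -y 115.98 -42.0 46.0
```

The lid is level in x but tilted 23 mrad in y, with the −y side high. I press the next pair at (±34, −20) on the band to correct that, in smaller bites.

Call:
step_arm([
  {"dx":0,"dy":0,"dz":-4,"roll":0},
  {"dx":2,"dy":-1,"dz":-5,"roll":0},
  {"dx":6,"dy":-2,"dz":-5,"roll":0},
  {"dx":7.4,"dy":-2,"dz":-4,"roll":0},
  {"dx":7.4,"dy":-2,"dz":-1,"roll":0},
])

```text
t: 18.5
eef_pos: [528.3, -211.1, 106.9]
orientation: [0.992, 0.127, 0.003, 0.002]
contact_force: [-0.6, 0.5, -0.7]
gripper_width: 0.3
```

Call:
step_arm([
  {"dx":0,"dy":0,"dz":0.6,"roll":0},
  {"dx":0,"dy":0,"dz":1.0,"roll":0},
  {"dx":0,"dy":0,"dz":1.2,"roll":0},
  {"dx":0,"dy":0,"dz":1.3,"roll":0},
])

```text
t: 18.9
eef_pos: [524.0, -211.2, 92.7]
orientation: [0.992, 0.125, 0.0, 0.0]
contact_force: [-0.4, -0.4, 0.2]
gripper_width: 0.0
```

Call:
step_arm([
  {"dx":0,"dy":0,"dz":0.1,"roll":0},
  {"dx":0,"dy":0,"dz":0.2,"roll":0},
  {"dx":0,"dy":0,"dz":0.3,"roll":0},
])

```text
t: 19.2
eef_pos: [524.3, -211.0, 90.1]
orientation: [0.992, 0.126, 0.0, 0.0]
contact_force: [-2.4, 1.1, 11.0]
gripper_width: 0.1
```

Call:
step_arm([
  {"dx":0,"dy":0,"dz":0.1,"roll":0},
  {"dx":0,"dy":0,"dz":0.15,"roll":0},
])

```text
t: 19.4
eef_pos: [524.6, -210.9, 89.2]
orientation: [0.992, 0.126, 0.001, 0.0]
contact_force: [-2.0, 2.8, 12.1]
gripper_width: 0.2
```

Call:
step_arm([
  {"dx":0,"dy":0,"dz":0.05,"roll":0},
  {"dx":0,"dy":0,"dz":0.05,"roll":0},
])

```text
t: 19.6
eef_pos: [524.7, -210.9, 88.7]
orientation: [0.992, 0.126, 0.001, 0.0]
contact_force: [-2.2, 2.2, 10.7]
gripper_width: -0.2
```

Call:
step_arm([
  {"dx":0,"dy":0,"dz":-3,"roll":0},
  {"dx":0,"dy":0,"dz":-6,"roll":0},
  {"dx":-3,"dy":0,"dz":-6,"roll":0},
  {"dx":-6.8,"dy":0,"dz":-5,"roll":0},
  {"dx":-6.8,"dy":0,"dz":-2,"roll":0},
])

```text
t: 20.1
eef_pos: [456.3, -228.8, 109.2]
orientation: [0.992, 0.125, 0.001, 0.001]
contact_force: [0.2, -0.1, -1.2]
gripper_width: -0.2
```

Call:
step_arm([
  {"dx":0,"dy":0,"dz":0.6,"roll":0},
  {"dx":0,"dy":0,"dz":1.0,"roll":0},
  {"dx":0,"dy":0,"dz":1.2,"roll":0},
  {"dx":0,"dy":0,"dz":1.2,"roll":0},
])

```text
t: 20.5
eef_pos: [459.0, -227.8, 95.6]
orientation: [0.992, 0.126, 0.0, 0.0]
contact_force: [-0.2, 0.1, 0.3]
gripper_width: -0.2
```

```bash
python3 -c "
from m import *
plane('w18')"
```

```text
[ 459.02 -227.84   95.62] 20.5 [-0.2  0.1  0.3]
z0 114.30 slope x -26.0 y -15.3 mrad; +x 113.26 -x 115.35 +y 113.69 -y 114.92 -45.0 46.0
```

Call:
step_arm([
  {"dx":0,"dy":0,"dz":0.15,"roll":0},
  {"dx":0,"dy":0,"dz":0.3,"roll":0},
  {"dx":0,"dy":0,"dz":0.4,"roll":0},
  {"dx":0,"dy":0,"dz":0.5,"roll":0},
  {"dx":0,"dy":0,"dz":0.6,"roll":0},
])

```text
t: 21.05
eef_pos: [458.0, -227.7, 89.8]
orientation: [0.992, 0.126, -0.0, -0.0]
contact_force: [-4.1, 2.2, 11.9]
gripper_width: -0.1
```

Call:
step_arm([
  {"dx":0,"dy":0,"dz":0.1,"roll":0},
  {"dx":0,"dy":0,"dz":0.2,"roll":0},
])

```text
t: 21.25
eef_pos: [457.5, -227.5, 88.0]
orientation: [0.992, 0.126, -0.001, -0.0]
contact_force: [-4.8, 3.1, 13.9]
gripper_width: -0.2
```

Call:
step_arm([
  {"dx":0,"dy":0,"dz":-0.8,"roll":0},
  {"dx":0,"dy":0,"dz":-0.8,"roll":0},
])

```text
t: 21.45
eef_pos: [458.8, -228.1, 96.1]
orientation: [0.992, 0.126, 0.001, 0.001]
contact_force: [0.3, 0.3, 0.7]
gripper_width: -0.3
```

```bash
python3 -c "
from m import *
plane('w19')"
```

```text
[ 458.82 -228.11   96.1 ] 21.45 [0.3 0.3 0.7]
z0 113.25 slope x 2.2 y 4.3 mrad; +x 113.34 -x 113.16 +y 113.42 -y 113.08 -46.0 46.0
```

Level again (centre 113.25, slopes 2 and 4 mrad), with 2.25 mm to go. The next pair goes at dy = −10, small bites.

Call:
step_arm([
  {"dx":0,"dy":0,"dz":-4,"roll":0},
  {"dx":2,"dy":0.5,"dz":-5,"roll":0},
  {"dx":6,"dy":1,"dz":-5,"roll":0},
  {"dx":7.3,"dy":1,"dz":-4,"roll":0},
  {"dx":7.3,"dy":1,"dz":-1,"roll":0},
])

```text
t: 22.0
eef_pos: [535.4, -219.9, 106.8]
orientation: [0.992, 0.126, 0.003, 0.002]
contact_force: [-0.3, -0.3, -0.5]
gripper_width: 0.0
```

Call:
step_arm([
  {"dx":0,"dy":0,"dz":0.6,"roll":0},
  {"dx":0,"dy":0,"dz":1.0,"roll":0},
  {"dx":0,"dy":0,"dz":1.3,"roll":0},
  {"dx":0,"dy":0,"dz":1.4,"roll":0},
])

```text
t: 22.4
eef_pos: [531.3, -219.5, 91.6]
orientation: [0.992, 0.125, 0.0, 0.0]
contact_force: [-0.1, -0.9, 0.3]
gripper_width: -0.0
```

Call:
step_arm([
  {"dx":0,"dy":0,"dz":0.08,"roll":0},
  {"dx":0,"dy":0,"dz":0.16,"roll":0},
  {"dx":0,"dy":0,"dz":0.24,"roll":0},
  {"dx":0,"dy":0,"dz":0.32,"roll":0},
])

```text
t: 22.8
eef_pos: [531.4, -219.3, 88.2]
orientation: [0.992, 0.126, 0.0, 0.0]
contact_force: [0.2, 0.1, 6.4]
gripper_width: -0.0
```

Call:
step_arm([
  {"dx":0,"dy":0,"dz":0.06,"roll":0},
  {"dx":0,"dy":0,"dz":0.12,"roll":0},
  {"dx":0,"dy":0,"dz":0.17,"roll":0},
])

```text
t: 23.1
eef_pos: [531.7, -219.3, 87.5]
orientation: [0.992, 0.126, 0.0, 0.0]
contact_force: [-3.1, 2.0, 11.8]
gripper_width: 0.0
```

Call:
step_arm([
  {"dx":0,"dy":0,"dz":0.05,"roll":0},
])

```text
t: 23.2
eef_pos: [531.8, -219.3, 87.1]
orientation: [0.992, 0.126, 0.0, 0.0]
contact_force: [-2.5, 2.8, 11.7]
gripper_width: 0.1
```

Call:
step_arm([
  {"dx":0,"dy":0,"dz":-3,"roll":0},
  {"dx":0,"dy":0,"dz":-6,"roll":0},
  {"dx":-3,"dy":0,"dz":-6,"roll":0},
  {"dx":-7.8,"dy":0,"dz":-5,"roll":0},
  {"dx":-7.8,"dy":0,"dz":-2,"roll":0},
])

```text
t: 23.7
eef_pos: [452.9, -239.5, 107.5]
orientation: [0.992, 0.125, 0.001, 0.001]
contact_force: [-0.1, 0.2, 0.3]
gripper_width: -0.2
```

Call:
step_arm([
  {"dx":0,"dy":0,"dz":0.6,"roll":0},
  {"dx":0,"dy":0,"dz":1.0,"roll":0},
  {"dx":0,"dy":0,"dz":1.2,"roll":0},
  {"dx":0,"dy":0,"dz":1.2,"roll":0},
])

```text
t: 24.1
eef_pos: [456.8, -238.7, 94.2]
orientation: [0.992, 0.126, 0.0, 0.0]
contact_force: [0.7, -0.1, 0.1]
gripper_width: -0.2
```

```bash
python3 -c "
from m import *
plane('w20')"
```

```text
[ 456.77 -238.75   94.19] 24.1 [ 0.7 -0.1  0.1]
z0 112.69 slope x -12.8 y 8.1 mrad; +x 112.18 -x 113.20 +y 113.01 -y 112.36 -44.0 46.0
```

Call:
step_arm([
  {"dx":0,"dy":1.0,"dz":0.1,"roll":0},
  {"dx":0,"dy":1.0,"dz":0.25,"roll":0},
  {"dx":0,"dy":1.0,"dz":0.35,"roll":0},
  {"dx":0,"dy":1.0,"dz":0.45,"roll":0},
  {"dx":0,"dy":1.0,"dz":0.52,"roll":0},
])

```text
t: 24.65
eef_pos: [458.1, -248.2, 88.5]
orientation: [0.992, 0.126, -0.0, -0.0]
contact_force: [-0.5, 0.4, -0.2]
gripper_width: 0.1
```

Call:
step_arm([
  {"dx":0,"dy":0,"dz":0.06,"roll":0},
  {"dx":0,"dy":0,"dz":0.12,"roll":0},
  {"dx":0,"dy":0,"dz":0.18,"roll":0},
])

```text
t: 24.95
eef_pos: [458.0, -248.3, 87.6]
orientation: [0.992, 0.126, -0.0, 0.0]
contact_force: [-4.0, 1.2, 11.6]
gripper_width: 0.1
```

Call:
step_arm([
  {"dx":0,"dy":0,"dz":0.05,"roll":0},
  {"dx":0,"dy":0,"dz":0.1,"roll":0},
])

```text
t: 25.15
eef_pos: [457.8, -248.4, 86.7]
orientation: [0.992, 0.126, -0.0, 0.0]
contact_force: [-5.6, 0.3, 13.3]
gripper_width: -0.1
```

Call:
step_arm([
  {"dx":0,"dy":0,"dz":-0.8,"roll":0},
  {"dx":0,"dy":0,"dz":-0.8,"roll":0},
])

```text
t: 25.35
eef_pos: [458.9, -248.6, 94.7]
orientation: [0.992, 0.126, 0.001, 0.0]
contact_force: [-0.0, 0.1, 0.9]
gripper_width: 0.0
```

```bash
python3 -c "
from m import *
plane('w21')"
```

```text
[ 458.9  -248.65   94.74] 25.35 [-0.   0.1  0.9]
z0 112.04 slope x 4.6 y 4.1 mrad; +x 112.22 -x 111.85 +y 112.20 -y 111.87 -43.0 45.0
```

1.0 mm to go and square. Now the +x side, down to hard contact.

Call:
step_arm([
  {"dx":0,"dy":0,"dz":-4,"roll":0},
  {"dx":2,"dy":0,"dz":-5,"roll":0},
  {"dx":6,"dy":-0.3,"dz":-5,"roll":0},
  {"dx":7.8,"dy":-0.3,"dz":-4,"roll":0},
  {"dx":7.8,"dy":-0.3,"dz":-1,"roll":0},
])

```text
t: 25.9
eef_pos: [538.1, -226.5, 106.1]
orientation: [0.992, 0.126, 0.004, 0.002]
contact_force: [0.2, -0.1, -1.0]
gripper_width: 0.3
```

Call:
step_arm([
  {"dx":0,"dy":0,"dz":0.6,"roll":0},
  {"dx":0,"dy":0,"dz":1.0,"roll":0},
  {"dx":0,"dy":0,"dz":1.3,"roll":0},
  {"dx":0,"dy":0,"dz":1.4,"roll":0},
])

```text
t: 26.3
eef_pos: [533.1, -226.4, 90.3]
orientation: [0.992, 0.125, 0.0, 0.0]
contact_force: [-0.5, 0.8, 0.6]
gripper_width: -0.4
```

Call:
step_arm([
  {"dx":0,"dy":0,"dz":0.08,"roll":0},
  {"dx":0,"dy":0,"dz":0.16,"roll":0},
  {"dx":0,"dy":0,"dz":0.22,"roll":0},
  {"dx":0,"dy":0,"dz":0.28,"roll":0},
  {"dx":0,"dy":0,"dz":0.34,"roll":0},
])

```text
t: 26.8
eef_pos: [533.2, -226.1, 87.2]
orientation: [0.992, 0.126, 0.0, 0.0]
contact_force: [-2.1, 1.7, 9.6]
gripper_width: 0.1
```

Call:
step_arm([
  {"dx":0,"dy":0,"dz":0.05,"roll":0},
  {"dx":0,"dy":0,"dz":0.1,"roll":0},
])

```text
t: 27.0
eef_pos: [533.4, -226.2, 86.6]
orientation: [0.992, 0.126, 0.0, 0.0]
contact_force: [-1.2, 0.8, 11.0]
gripper_width: -0.1
```

Call:
step_arm([
  {"dx":0,"dy":0,"dz":0.04,"roll":0},
])

```text
t: 27.1
eef_pos: [533.5, -226.2, 86.3]
orientation: [0.992, 0.126, 0.0, 0.0]
contact_force: [-3.2, 2.3, 11.4]
gripper_width: -0.0
```

Call:
step_arm([
  {"dx":0,"dy":0,"dz":0.03,"roll":0},
])

```text
t: 27.2
eef_pos: [533.6, -226.2, 86.1]
orientation: [0.992, 0.126, 0.001, 0.0]
contact_force: [-2.3, 1.1, 11.4]
gripper_width: -0.0
```

Call:
step_arm([
  {"dx":0,"dy":0,"dz":0.02,"roll":0},
])

```text
t: 27.3
eef_pos: [533.7, -226.2, 85.9]
orientation: [0.992, 0.126, 0.001, 0.0]
contact_force: [-2.9, 2.7, 12.3]
gripper_width: 0.0
```

Call:
step_arm([
  {"dx":0,"dy":0,"dz":-3,"roll":0},
  {"dx":0,"dy":0,"dz":-6,"roll":0},
  {"dx":-3,"dy":0,"dz":-6,"roll":0},
  {"dx":-7.8,"dy":0,"dz":-5,"roll":0},
  {"dx":-7.8,"dy":0,"dz":-2,"roll":0},
])

```text
t: 27.8
eef_pos: [454.6, -246.3, 106.2]
orientation: [0.992, 0.125, 0.001, 0.001]
contact_force: [0.6, -0.8, -0.4]
gripper_width: -0.3
```

Call:
step_arm([
  {"dx":0,"dy":0,"dz":0.6,"roll":0},
  {"dx":0,"dy":0,"dz":1.0,"roll":0},
  {"dx":0,"dy":0,"dz":1.2,"roll":0},
  {"dx":0,"dy":0,"dz":1.2,"roll":0},
])

```text
t: 28.2
eef_pos: [458.5, -245.5, 92.9]
orientation: [0.992, 0.126, 0.0, 0.0]
contact_force: [-0.5, -0.2, 0.0]
gripper_width: 0.0
```

```bash
python3 -c "
from m import *
plane('w22')"
```

```text
[ 458.55 -245.52   92.87] 28.2 [-0.5 -0.2  0. ]
z0 111.60 slope x -16.6 y -1.8 mrad; +x 110.93 -x 112.26 +y 111.52 -y 111.67 -43.0 46.0
```

Call:
step_arm([
  {"dx":0,"dy":0,"dz":0.1,"roll":0},
  {"dx":0,"dy":0,"dz":0.25,"roll":0},
  {"dx":0,"dy":0,"dz":0.35,"roll":0},
  {"dx":0,"dy":0,"dz":0.43,"roll":0},
  {"dx":0,"dy":0,"dz":0.5,"roll":0},
])

```text
t: 28.75
eef_pos: [457.5, -245.5, 87.5]
orientation: [0.992, 0.126, 0.0, 0.0]
contact_force: [0.1, -0.1, 0.2]
gripper_width: 0.2
```

Call:
step_arm([
  {"dx":0,"dy":0,"dz":0.06,"roll":0},
  {"dx":0,"dy":0,"dz":0.12,"roll":0},
  {"dx":0,"dy":0,"dz":0.18,"roll":0},
])

```text
t: 29.05
eef_pos: [457.4, -245.6, 86.5]
orientation: [0.992, 0.126, -0.0, 0.0]
contact_force: [-3.3, 0.2, 12.6]
gripper_width: 0.3
```

Call:
step_arm([
  {"dx":0,"dy":0,"dz":0.04,"roll":0},
])

```text
t: 29.15
eef_pos: [457.3, -245.6, 86.2]
orientation: [0.992, 0.126, -0.0, 0.0]
contact_force: [-4.3, 1.0, 12.9]
gripper_width: 0.0
```

Call:
step_arm([
  {"dx":0,"dy":0,"dz":0.03,"roll":0},
])

```text
t: 29.25
eef_pos: [457.2, -245.6, 85.9]
orientation: [0.992, 0.126, -0.0, 0.0]
contact_force: [-4.5, -0.7, 12.8]
gripper_width: 0.1
```

Call:
step_arm([
  {"dx":0,"dy":0,"dz":0.03,"roll":0},
])

```text
t: 29.35
eef_pos: [457.2, -245.6, 85.8]
orientation: [0.992, 0.126, -0.0, 0.0]
contact_force: [-6.2, 1.3, 16.4]
gripper_width: 0.0
```

Call:
step_arm([
  {"dx":0,"dy":0,"dz":0.03,"roll":0},
])

```text
t: 29.45
eef_pos: [457.2, -245.6, 85.7]
orientation: [0.992, 0.126, -0.0, 0.0]
contact_force: [-6.3, 1.7, 19.4]
gripper_width: -0.1
```

Call:
step_arm([
  {"dx":0,"dy":0,"dz":-0.8,"roll":0},
  {"dx":0,"dy":0,"dz":-0.8,"roll":0},
])

```text
t: 29.65
eef_pos: [458.1, -245.8, 93.3]
orientation: [0.992, 0.126, 0.001, 0.001]
contact_force: [0.5, 1.1, -0.1]
gripper_width: -0.3
```

```bash
python3 -c "
from m import *
plane('w23')"
```

```text
[ 458.14 -245.84   93.29] 29.65 [ 0.5  1.1 -0.1]
z0 110.96 slope x 1.5 y -3.7 mrad; +x 111.02 -x 110.90 +y 110.81 -y 111.11 -43.0 46.0
```

The −x side is hard home (force rose to 19 N with no more motion). I firm up the +x/−y sector, which reads 0.1–0.3 mm high.

Call:
step_arm([
  {"dx":0,"dy":0,"dz":-4,"roll":0},
  {"dx":2,"dy":-0.5,"dz":-5.2,"roll":0},
  {"dx":6,"dy":-1.7,"dz":-5.2,"roll":0},
  {"dx":7.3,"dy":-1.7,"dz":-4,"roll":0},
  {"dx":7.3,"dy":-1.7,"dz":-1,"roll":0},
])

```text
t: 30.2
eef_pos: [528.4, -211.0, 104.2]
orientation: [0.992, 0.126, 0.003, 0.002]
contact_force: [0.3, 0.5, -0.2]
gripper_width: 0.1
```

Call:
step_arm([
  {"dx":0,"dy":0,"dz":0.6,"roll":0},
  {"dx":0,"dy":0,"dz":1.0,"roll":0},
  {"dx":0,"dy":0,"dz":1.3,"roll":0},
  {"dx":0,"dy":0,"dz":1.4,"roll":0},
])

```text
t: 30.6
eef_pos: [524.1, -211.2, 88.9]
orientation: [0.992, 0.125, 0.0, 0.0]
contact_force: [0.5, 0.6, -0.1]
gripper_width: 0.2
```

Call:
step_arm([
  {"dx":0,"dy":0,"dz":0.06,"roll":0},
  {"dx":0,"dy":0,"dz":0.12,"roll":0},
  {"dx":0,"dy":0,"dz":0.17,"roll":0},
  {"dx":0,"dy":0,"dz":0.22,"roll":0},
  {"dx":0,"dy":0,"dz":0.26,"roll":0},
])

```text
t: 31.1
eef_pos: [524.1, -210.8, 86.0]
orientation: [0.992, 0.126, 0.0, 0.0]
contact_force: [-1.8, -1.1, 7.6]
gripper_width: -0.3
```

Call:
step_arm([
  {"dx":0,"dy":0,"dz":0.04,"roll":0},
  {"dx":0,"dy":0,"dz":0.06,"roll":0},
])

```text
t: 31.3
eef_pos: [524.1, -210.9, 86.0]
orientation: [0.992, 0.126, 0.0, 0.0]
contact_force: [-3.0, 0.9, 9.7]
gripper_width: -0.1
```

Call:
step_arm([
  {"dx":0,"dy":0,"dz":0.03,"roll":0},
])

```text
t: 31.4
eef_pos: [524.1, -210.9, 85.9]
orientation: [0.992, 0.126, 0.0, 0.0]
contact_force: [-2.3, 0.3, 11.4]
gripper_width: 0.2
```

Call:
step_arm([
  {"dx":0,"dy":0,"dz":0.03,"roll":0},
])

```text
t: 31.5
eef_pos: [524.2, -210.8, 85.7]
orientation: [0.992, 0.126, 0.0, 0.0]
contact_force: [-3.5, 2.4, 12.4]
gripper_width: 0.0
```

Call:
step_arm([
  {"dx":0,"dy":0,"dz":0.03,"roll":0},
])

```text
t: 31.6
eef_pos: [524.1, -210.8, 85.6]
orientation: [0.992, 0.126, 0.0, 0.0]
contact_force: [-4.6, 2.5, 17.0]
gripper_width: 0.0
```

Hard there too at 17 N. Back to the −x/−y sector and look.

Call:
step_arm([
  {"dx":0,"dy":0,"dz":-3,"roll":0},
  {"dx":0,"dy":0,"dz":-6,"roll":0},
  {"dx":-3,"dy":0,"dz":-6,"roll":0},
  {"dx":-6.8,"dy":0,"dz":-5,"roll":0},
  {"dx":-6.8,"dy":0,"dz":-2,"roll":0},
])

```text
t: 32.1
eef_pos: [456.2, -228.7, 106.1]
orientation: [0.992, 0.125, 0.001, 0.001]
contact_force: [0.3, -0.7, -0.2]
gripper_width: 0.0
```

Call:
step_arm([
  {"dx":0,"dy":0,"dz":0.6,"roll":0},
  {"dx":0,"dy":0,"dz":1.0,"roll":0},
  {"dx":0,"dy":0,"dz":1.2,"roll":0},
  {"dx":0,"dy":0,"dz":1.2,"roll":0},
])

```text
t: 32.5
eef_pos: [459.0, -227.8, 92.7]
orientation: [0.992, 0.126, 0.0, 0.0]
contact_force: [0.9, 0.1, 0.3]
gripper_width: 0.2
```

```bash
python3 -c "
from m import *
plane('w24')"
```

```text
[ 459.   -227.8    92.67] 32.5 [0.9 0.1 0.3]
z0 110.81 slope x -2.3 y -1.4 mrad; +x 110.72 -x 110.91 +y 110.76 -y 110.87 -46.0 46.0
```

Call:
step_arm([
  {"dx":0,"dy":0,"dz":0.15,"roll":0},
  {"dx":0,"dy":0,"dz":0.3,"roll":0},
  {"dx":0,"dy":0,"dz":0.45,"roll":0},
  {"dx":0,"dy":0,"dz":0.53,"roll":0},
  {"dx":0,"dy":0,"dz":0.6,"roll":0},
])

```text
t: 33.05
eef_pos: [458.1, -227.7, 86.2]
orientation: [0.992, 0.126, -0.0, -0.0]
contact_force: [0.6, -0.5, 0.3]
gripper_width: -0.0
```

Call:
step_arm([
  {"dx":0,"dy":0,"dz":0.05,"roll":0},
  {"dx":0,"dy":0,"dz":0.1,"roll":0},
])

```text
t: 33.25
eef_pos: [458.1, -227.8, 85.8]
orientation: [0.992, 0.126, -0.0, -0.0]
contact_force: [-2.1, 1.1, 11.4]
gripper_width: 0.2
```

Call:
step_arm([
  {"dx":0,"dy":0,"dz":0.03,"roll":0},
])

```text
t: 33.35
eef_pos: [458.1, -227.8, 85.7]
orientation: [0.992, 0.126, -0.0, -0.0]
contact_force: [-3.8, 1.1, 12.9]
gripper_width: 0.1
```

Call:
step_arm([
  {"dx":0,"dy":0,"dz":0.03,"roll":0},
])

```text
t: 33.45
eef_pos: [458.1, -227.8, 85.6]
orientation: [0.992, 0.126, 0.0, 0.0]
contact_force: [-3.7, 2.8, 14.3]
gripper_width: 0.1
```

Call:
step_arm([
  {"dx":0,"dy":0,"dz":0.02,"roll":0},
])

```text
t: 33.55
eef_pos: [458.1, -227.8, 85.6]
orientation: [0.992, 0.126, 0.0, 0.0]
contact_force: [-5.0, 2.3, 15.6]
gripper_width: 0.1
```

Hard. Last, the two +y sectors, starting with the one diagonally opposite.

Call:
step_arm([
  {"dx":0,"dy":0,"dz":-3,"roll":0},
  {"dx":0,"dy":0,"dz":-6,"roll":0},
  {"dx":3,"dy":2,"dz":-6,"roll":0},
  {"dx":6.8,"dy":4,"dz":-5,"roll":0},
  {"dx":6.8,"dy":4,"dz":-2,"roll":0},
])

```text
t: 34.05
eef_pos: [541.8, -252.6, 107.9]
orientation: [0.992, 0.126, 0.005, 0.003]
contact_force: [-0.1, 0.3, -0.6]
gripper_width: 0.0
```

Call:
step_arm([
  {"dx":0,"dy":0,"dz":0.7,"roll":0},
  {"dx":0,"dy":0,"dz":1.2,"roll":0},
  {"dx":0,"dy":0,"dz":1.5,"roll":0},
  {"dx":0,"dy":0,"dz":1.6,"roll":0},
])

```text
t: 34.45
eef_pos: [533.7, -249.6, 89.0]
orientation: [0.992, 0.125, 0.0, 0.0]
contact_force: [0.2, -0.5, -0.4]
gripper_width: 0.0
```

Call:
step_arm([
  {"dx":0,"dy":0,"dz":0.07,"roll":0},
  {"dx":0,"dy":0,"dz":0.14,"roll":0},
  {"dx":0,"dy":0,"dz":0.2,"roll":0},
  {"dx":0,"dy":0,"dz":0.26,"roll":0},
  {"dx":0,"dy":0,"dz":0.3,"roll":0},
])

```text
t: 34.95
eef_pos: [534.0, -249.6, 85.7]
orientation: [0.992, 0.126, 0.0, 0.0]
contact_force: [-1.9, 0.7, 5.7]
gripper_width: -0.0
```

Call:
step_arm([
  {"dx":0,"dy":0,"dz":0.04,"roll":0},
  {"dx":0,"dy":0,"dz":0.06,"roll":0},
])

```text
t: 35.15
eef_pos: [534.0, -249.6, 85.6]
orientation: [0.992, 0.126, 0.0, 0.0]
contact_force: [-1.9, 1.8, 9.4]
gripper_width: -0.2
```

Call:
step_arm([
  {"dx":0,"dy":0,"dz":0.05,"roll":0},
])

```text
t: 35.25
eef_pos: [534.0, -249.6, 85.6]
orientation: [0.992, 0.126, 0.0, 0.0]
contact_force: [-4.3, 2.1, 17.0]
gripper_width: 0.2
```

Call:
step_arm([
  {"dx":0,"dy":0,"dz":0.04,"roll":0},
])

```text
t: 35.35
eef_pos: [534.0, -249.6, 85.6]
orientation: [0.992, 0.126, 0.0, 0.0]
contact_force: [-4.9, 2.3, 18.5]
gripper_width: 0.2
```

Call:
step_arm([
  {"dx":0,"dy":0,"dz":-3,"roll":0},
  {"dx":0,"dy":0,"dz":-6,"roll":0},
  {"dx":-3,"dy":0,"dz":-6,"roll":0},
  {"dx":-6.8,"dy":0,"dz":-5,"roll":0},
  {"dx":-6.8,"dy":0,"dz":-2,"roll":0},
])

```text
t: 35.85
eef_pos: [466.2, -267.6, 105.9]
orientation: [0.992, 0.125, 0.001, 0.001]
contact_force: [1.0, -0.2, 0.3]
gripper_width: -0.4
```

Call:
step_arm([
  {"dx":0,"dy":0,"dz":0.7,"roll":0},
  {"dx":0,"dy":0,"dz":1.2,"roll":0},
  {"dx":0,"dy":0,"dz":1.5,"roll":0},
  {"dx":0,"dy":0,"dz":1.55,"roll":0},
])

```text
t: 36.25
eef_pos: [468.9, -266.5, 88.7]
orientation: [0.992, 0.126, 0.0, 0.0]
contact_force: [-0.3, -0.2, 0.9]
gripper_width: -0.2
```

Call:
step_arm([
  {"dx":0,"dy":0,"dz":0.07,"roll":0},
  {"dx":0,"dy":0,"dz":0.14,"roll":0},
  {"dx":0,"dy":0,"dz":0.2,"roll":0},
  {"dx":0,"dy":0,"dz":0.26,"roll":0},
  {"dx":0,"dy":0,"dz":0.3,"roll":0},
])

```text
t: 36.75
eef_pos: [468.2, -266.5, 85.7]
orientation: [0.992, 0.126, 0.0, 0.0]
contact_force: [-1.3, 0.9, 6.6]
gripper_width: -0.1
```

Call:
step_arm([
  {"dx":0,"dy":0,"dz":0.05,"roll":0},
  {"dx":0,"dy":0,"dz":0.08,"roll":0},
])

```text
t: 36.95
eef_pos: [468.2, -266.5, 85.6]
orientation: [0.992, 0.126, 0.0, 0.0]
contact_force: [-2.6, 2.4, 12.5]
gripper_width: -0.4
```

Call:
step_arm([
  {"dx":0,"dy":0,"dz":0.04,"roll":0},
])

```text
t: 37.05
eef_pos: [468.2, -266.5, 85.6]
orientation: [0.992, 0.126, 0.0, 0.0]
contact_force: [-5.1, 2.9, 19.0]
gripper_width: 0.4
```

Call:
step_arm([
  {"dx":0,"dy":0,"dz":-2,"roll":0},
  {"dx":0,"dy":0,"dz":-6,"roll":0},
  {"dx":0,"dy":0,"dz":-8,"roll":0},
  {"dx":0,"dy":0,"dz":-8,"roll":0},
  {"dx":0,"dy":0,"dz":-8,"roll":0},
])

```text
t: 37.55
eef_pos: [468.0, -266.5, 164.3]
orientation: [0.992, 0.126, 0.0, 0.0]
contact_force: [-0.6, 0.6, 0.1]
gripper_width: -0.3
```

```bash
python3 -c "
from m import *
plane('w25'); snap('scene','s9'); snap('top','t9')
im,D,T,K=load('w25')
# flange z vs tin: flange ring pixel depths
hsv=cv2.cvtColor(im,cv2.COLOR_RGB2HSV); P=[]
for v in range(0,420,2):
  for u in range(0,560,2):
    if D[v,u]>0:
      p=pt(T,K,D,u,v); r=np.hypot(p[0]-496.1,p[1]+238.6)
      if 50<r<55 and 95<p[2]<115 : P.append(np.r_[p,np.degrees(np.arctan2(p[1]+238.6,p[0]-496.1))])
P=np.array(P)
for a in range(-180,180,45):
  s=(P[:,3]>=a)&(P[:,3]<a+45); print(a,s.sum(),P[s,2].mean() if s.any() else None)
"
```

```text
[ 468.03 -266.46  164.35] 37.55 [-0.6  0.6  0.1]
z0 110.78 slope x -1.0 y 0.1 mrad; +x 110.74 -x 110.82 +y 110.78 -y 110.78 -45.0 45.0
{'fx': 402.7587421771491, 'fy': 402.7587421771491, 'cx': 286.4646751890499, 'cy': 210.53797034765748, 'cam_to_world': array([[ 8.55543912e-01, -4.07057423e-01,  3.19920098e-01,
         7.52431161e+02],
       [ 5.17453834e-01,  6.92488624e-01, -5.02693779e-01,
        -2.94541125e+02],
       [-1.69157946e-02,  5.95620484e-01,  8.03087850e-01,
         7.19635844e+02],
       [ 0.00000000e+00,  0.00000000e+00,  0.00000000e+00,
         1.00000000e+00]])}
{'fx': 415.951709380119, 'fy': 415.951709380119, 'cx': 287.0418738932541, 'cy': 197.023918574353, 'cam_to_world': array([[ 1.99596916e-02,  9.92995389e-01, -1.16455009e-01,
         3.95601855e+02],
       [-9.99800483e-01,  1.97332794e-02, -3.09693723e-03,
         6.43280665e+01],
       [-7.77205167e-04,  1.16493588e-01,  9.93191140e-01,
         8.37446192e+02],
       [ 0.00000000e+00,  0.00000000e+00,  0.00000000e+00,
         1.00000000e+00]])}
-180 91 106.92545526785747
-135 98 106.92455688398137
-90 109 106.71170484887537
-45 131 106.7037016848157
0 132 106.72234059646844
45 124 106.712091189851
90 106 106.75051360902009
135 96 106.81495332998786
```

View pics/w25.png

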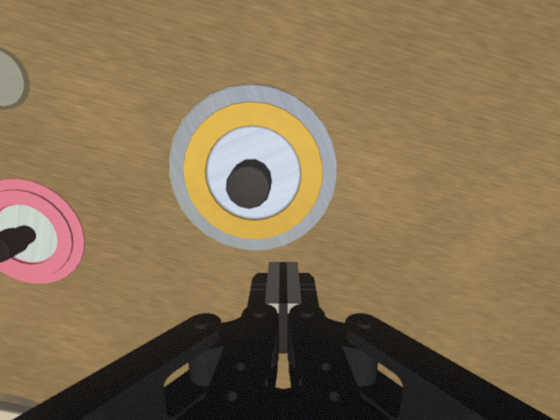

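View pics/s9.png

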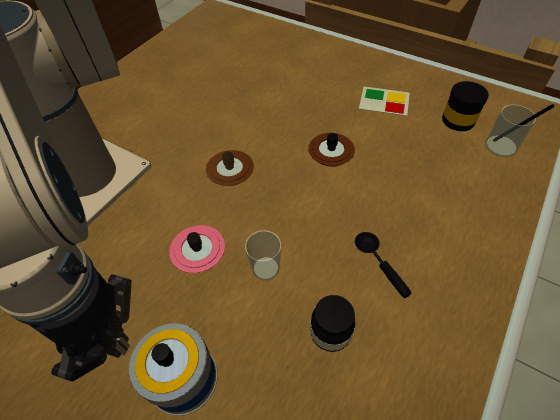

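The lid is home: flange top at 106.7–106.9 all round, against 107 expected (bias of about 0.2 mm). Slope is 1 mrad or less, the beaker, jar and spoon have not moved, and the arm is clear. Handing in.

```bash
python3 -c "
from plant import robot
s=robot.read_state(); print(s['t'],s['joint_vel'].round(3)); print(robot.hand_in())"
```

```text
37.7 [ 0.001  0.004 -0.002 -0.002  0.003 -0.   ]
the job is handed in; nothing more can be done
None
```

The yellow-banded lid is on the tin and pressed home, and I handed the job in at 37.7 s with the arm clear of everything. I set the lid on the seal by its knob, let go, and pressed the band alternately on opposite sides with the jaws shut.

**Last checks:**
- **Seating:** the flange top read 106.7–106.9 mm all round (107 expected), and the band top 110.8 mm (111 expected). Slope was 1 mrad or less.
- **Hardness:** in the final presses the force rose with almost no further sinking in all four sectors.
- **Force:** the highest vertical reading was about 19.4 N, or 20.5 N with side force. I read force only at the end of each move call, so peaks between readings were not seen.
- **Other things:** in the last scene picture the beaker, jar, spoon and decoy lids look unmoved.

**What disagreed or went wrong:**
- **Fingertip position:** the shut fingertips stand about 25–30 mm behind the reported TCP, not 8 mm ahead as given. The first grasp therefore closed on air above the knob without touching the lid. I measured the tips from two cameras and regrasped.
- **Cocking:** the first press sank its side too far and tilted the lid 48 mrad (2.8°). The second press levelled it along that axis, and that second press left about 23 mrad across the other axis. Later bites were smaller, with tilt up to about 30 mrad after one press and 17 mrad or less near the end.

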